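Jack up one side of a bench compressor and hold the pump handle down for shimming

TASK

Drop the flat round saddle from the head block into the open top of the jack's ram, then set the jack on the bench with that saddle centred under the black dot of the compressor's yellow lifting lug. Pump the jack handle with full strokes until both compressor feet on that side are at least 10 mm clear of the bench, and finish while still holding the handle pressed fully down, so that a workmate can slip shims under the feet. Only the jack may carry that side: do not shove the compressor along the bench, and leave the other jack heads and everything else on the bench alone.

Things in the scene. Friction and masses are not known exactly. Their poses are not given: they have to be found in the camera images.
- saddle: Bright steel flat round jack saddle, 0.13 kg, stem-down in a hole of the head block. Origin on its axis at its shoulder, which rests on the block (later on the ram); z up. Stem below: 10 mm across, 22 mm long. Above: collar 22 mm across, 8 mm high, then a disc 38 mm across, 12 mm thick, to be gripped by its rim from above.
- saddle_top (a point): Centre of the saddle's flat top (marked by two thin dark crossed lines), 20 mm above its origin.
- head_block: Fixed wooden block, 56 (x) by 164 (y) by 34 mm high; origin at the centre of its underside. Three holes in a row along its y, 54 mm apart, 13 mm wide, 26 mm deep, hold three jack heads in varying order; fingers that close along the block's x clear the neighbours.
- v_head: Bystander: dark steel jack head with a V groove on top, about 32 mm wide and 32 mm high above the block, in another hole of the head block.
- cone_head: Bystander: brass cone-shaped jack head, 34 mm wide, 30 mm high above the block, in another hole of the head block.
- jack: Low red hydraulic jack, loose, 0.9 kg. Origin at the bench on its centre line; x points to the ram end, z up. Base plate x -120 to +150 mm, 84 mm wide, 8 mm thick. Ram cylinder 60 mm across at x = 120, 62 mm high. Flat-sided reservoir at x -8 to +90, 46 mm wide in y, 8 to 60 mm high: grip it there from above. It balances at x = 22. Handle at the -x end.
- jack_body_grip (a point): Middle of the reservoir's flat sides: jack x = 20 mm, y = 0, 40 mm above the bench; turns with the jack.
- ram_mouth (a point): Centre of the mouth of the ram's bore: jack x = 120 mm, 66 mm above the bench with the ram down; z up along the bore. Bore 13 mm wide, 26 mm deep; ram 32 mm across. With the saddle home its origin is here (1.5 mm play) and its top 86 mm above the bench, 12 mm below the lug: carry the jack less than 10 mm up when going under.
- ram (a joint): Height of the ram, m, 0 (down, the start) to 0.046. A full stroke of the handle, right up to right down, raises it by about 11 to 12 mm; when the handle is let up again the ram sinks about 2 mm onto its check valve and stays there, so each full stroke gains 10 mm. A stroke that stops short or starts before the handle is right up may gain nothing.
- handle (a joint): Pump handle angle, rad: 0 right up (sloping up 0.5 rad from level, as at the start), growing as it is pressed down to the stop at 0.6 (0.1 rad below level; reads 0.58 to 0.62 when pressed firmly). A spring brings it up by itself when let go. At the grip it takes 4 to 9 N to press, 8 to 13 N with the compressor on the saddle.
- handle_pivot (a point): Axis of the handle's hinge: jack x = -20 mm, 52 mm above the bench; the hinge runs along the jack's y.
- handle_grip (a point): Middle of the handle's black round grip (26 mm across, 65 mm long), 135 mm from the pivot towards the jack's -x: 117 mm above the bench with the handle up, 38 mm fully down. It can be pressed from above with shut fingers.
- compressor: Small bench compressor on a dark steel skid, about 10 kg, loose on four rubber feet 30 mm high. Origin at the bench under the skid's middle (360 mm in x, 240 mm in y, deck 116 mm high, machine parts up to 255 mm); z up. In the middle of its -y side a yellow jacking lug projects 65 mm.
- lift_point (a point): Middle of the lug's underside, below the black dot on its top: compressor x = 0, y = -155 mm, 98 mm above the bench at the start. Lug 70 mm wide in x, 12 mm thick, y -120 (skid face) to -185 mm; clear space below it. It must carry about 15 to 25 N to raise that side and rises 1.25 times as much as the near feet.
- near_foot_a (a point): Underside of one compressor foot on the lug side (compressor x = -140, y = -100 mm); 0 mm high at the start.
- near_foot_b (a point): Underside of the other compressor foot on the lug side (compressor x = +140, y = -100 mm); 0 mm high at the start.
- far_edge (a point): Point on the bench between the two far feet (compressor x = 0, y = +100 mm), about which the machine tips when it is jacked.
- shims: Bystander: stack of brass shims, 70 x 50 x 10 mm, lying on the bench.
- bolt_tray: Bystander: blue tray with bolts, 110 x 160 x 45 mm.
Mind the look-alikes: they are no part of the job. What is shaped like the saddle but blue, purple or turquoise is not meant.

How it is judged:
By the outcome, as a careful person would: the job done as asked, in the order asked, and still so for the second after the job is handed in, while the arm keeps its last pose, push and grip.
It also fails if it takes over 67 s, if anything falls off the work surface, if the arm or the gripper's body presses on something with over 40 N, if the wrist force passes 120 N, or if a joint passes its speed limit or range.

ROBOT

A 6-joint arm with a two-finger parallel gripper is mounted at the origin on the work surface. World frame = base frame: x ahead of the robot, y to its left, z up, the work surface at z = 0. Lengths are in m, angles in degrees, forces in N, time in s.
With the tool pointing down it reaches from about 0.375 to 0.9 m from the base axis. Payload 3.1 kg.
Tool frame: the origin (TCP) lies at the very end of the fingers, on their centre line; the grasp point (between the pads) lies 19 mm behind it; z points along the fingers, y is the direction in which the jaws open and shut (so a half turn about z gives the same grasp; the last joint's range is limited). The gripper opens to 87 mm and grips with 3 to 60 N. Pads are 19 mm wide; open, the fingers measure 117 mm over their backs; the gripper's body (75 mm by 190 mm) begins 51 mm behind the grasp point.
Start: joints at [63.684, 30.224, 82.088, -0, 67.689, -10.227], TCP at [0.173, 0.601, 0.223] pointing down, gripper open.
Joint ranges: [-176.69, 176.69], [-43.24, 126.21], [12.49, 139.97], [-82, 262], [0, 151.66], [-163.58, 163.58]. Speed limits (degrees/s): [159.86, 159.86, 180, 180, 180, 180].

INTERFACE

Orientations are given as a 3x3 rotation matrix whose columns are the frame's x, y, z axes.
In Python, from plant import state, eyes, workorder, nets gives the robot as it stands.
- The arm moves only by the tool arm_command, never from a script. Its argument "motion" is a list of rows, each an object of numbers: "x", "y", "z": the shift along the tool's x, y, z in mm; "rx", "ry", "rz": the turn, a rotation vector about the tool's x, y, z in rad. A call has 1 to 12 rows; each row is the pose to reach, as a shift and turn from the pose commanded when the call began, along the tool's axes at that moment; what a row does not reach only later rows make up. A row lasts 1/10 s, in which the tool goes at most 50 mm and 8.59 degrees, less where a joint would pass 70% of its speed; a pose out of reach is approached as far as the arm can. A call with a gripper value outside its range is refused whole. "hand" is the closure, from 0 (fully open) to 1 (shut), set as the call begins (left out, the last holds). The fingers move at their own pace and stop on an object; the grip force is fixed at half the most. Time passes only in rows, so rows that repeat a pose let the fingers close. It gives the time, the measured TCP pose, the force and the opening at its end, in the units of the state.
- state(): the state, without advancing time (a new reading comes with each control period).
- eyes.grab_frame(name): name is "scene" or "top" or "wrist"; returns (picture, depth): 400x640x3 uint8, red, green, blue; 400x640 float32, m along the optical axis (not along the pixel's ray), 0 where there is no reading.
- eyes.camera_model(name): a dict with "mtx" (3x3 intrinsics, pixels), "R" (3x3) and "t" (3): a world point X has camera coordinates R X + t. Camera axes: x right, y down, z forward; pixel columns grow to the right and rows downward; lengths in m; the calibration is good to about 2 mm. A picture is of the moment at which its call begins: read the wrist's pose just before it. camera_model takes no time and is no camera call; for the wrist camera it gives the pose at the moment of the call.
- workorder.job_done(): hands the job in, once; it reports no verdict.
Trained networks look in the newest picture that a camera, given by its name, has taken for a name from the list of things; names that differ only in an ending like _2 or _b are one class to them, and where a whole thing is asked for, a point or a joint stands for the part that bears it (a point fixed in the world has none). Each returns a list of dicts, best first, with "p" (0 to 1); they miss things now and then, are a little off and sometimes report something else, mostly with a low value. They report only what shows in the picture. A call takes as long as a camera call. They do not tell look-alikes from the thing itself.
- nets.trace(camera, name): "region" (400x640 bool, what is visible of it) and "location" ([column, row] in pixels, amid what is visible of it).
The state is a dict: "t": time; "joint_positions": joint angles; "qvel": joint speeds; "tau": joint torques, N m; "tool_pos": TCP position; "tool_rot": TCP orientation; "wrist_force": force on the tool from outside, world axes, zero at the start; "moment": the same for the moment, N m; "width": finger opening in m.
Only numpy, scipy, OpenCV 4.12 (cv2) and the standard library are available. Lean on these libraries where they do the work, as an engineer would, in place of code of your own. Each camera call takes 0.05 s, during which the arm holds its last target.

## Working session

There is one attempt and no reset: what is moved stays moved. The work goes in short steps, Python scripts to look and compute and a tool call to move; the robot and the scene stay as the last step left them, time stands still between calls to the robot, and variables do not carry over. Pictures are saved under pics/ and viewed, and the job is handed in when it is done.

Besides the shell and the picture viewer there is one more tool, called after "Call:" by a JSON object that holds its "name" and its "arguments". arm_command: Moves the arm, as the interface text tells. Its arguments: {"type":"object","properties":{"motion":{"type":"array"},"hand":{"type":"number"}},"required":["motion"]}

```bash
ls; mkdir -p pics
cat > h.py <<'E'
import numpy as np, cv2
from plant import state, eyes, workorder, nets
def save(n,im): cv2.imwrite('pics/'+n,im[...,::-1])
def w(cam,u,v,d=None,z=None):
    m=eyes.camera_model(cam) if isinstance(cam,str) else cam
    K,R,t=m['mtx'],m['R'],m['t']
    K=np.array(K);R=np.array(R);t=np.array(t)
    r=np.linalg.inv(K)@np.array([u,v,1.])
    C=-R.T@t; D=R.T@r
    s=d if d is not None else (z-C[2])/D[2]
    return C+s*D
def px(cam,X):
    m=eyes.camera_model(cam) if isinstance(cam,str) else cam
    p=np.array(m['mtx'])@(np.array(m['R'])@np.array(X)+np.array(m['t'])); return p[:2]/p[2]
E
python3 - <<'E'
from h import *
s=state(); print(s)
for c in ['scene','top','wrist']:
    i,d=eyes.grab_frame(c); save(c+'0.png',i); np.save('pics/'+c+'0.npy',d)
    m=eyes.camera_model(c); print(c,-np.array(m['R']).T@m['t'],np.array(m['R'])[2])
E
```

```text
pics
{'t': 0.0, 'joint_positions': array([ 6.36846689e+01,  3.02793472e+01,  8.21531990e+01, -3.16843182e-03,
        6.76856789e+01, -1.02275463e+01]), 'qvel': array([-0.01927109, -0.09152846,  0.05156259,  0.0531923 ,  0.01119707,
        0.01199768]), 'tau': array([ 2.28512454e-04, -4.40047252e+01, -1.76592779e+01,  6.33102749e-02,
        5.83349273e-02, -1.72621135e-04]), 'tool_pos': array([0.17287362, 0.59990096, 0.22158519]), 'tool_rot': array([[-9.60843950e-01,  2.77088702e-01, -8.68877935e-04],
       [ 2.77089884e-01,  9.60842178e-01, -1.87225805e-03],
       [ 3.16073015e-04, -2.03970511e-03, -9.99997870e-01]]), 'wrist_force': array([-0.80507803,  0.49442665, -0.29966723]), 'moment': array([0.01529997, 0.01001995, 0.02846245]), 'width': 0.08710829027760551}
scene [ 1.35055213 -0.68132204  1.04418484] [-0.57274058  0.47243884 -0.66990281]
top [0.38040184 0.00328977 1.81189472] [ 0.0817667   0.00164174 -0.99665015]
wrist [0.10007437 0.62118679 0.3838801 ] [ 0.26643982 -0.07861895 -0.96063983]
```

View pics/scene0.png

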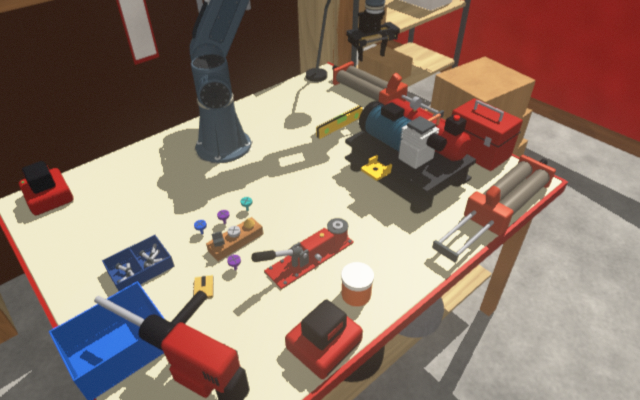

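View pics/top0.png

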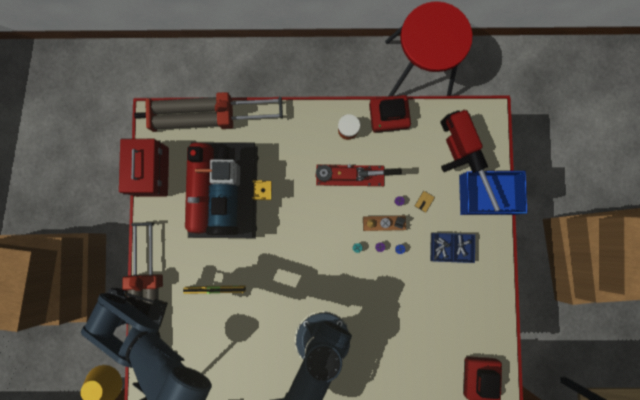

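View pics/wrist0.png

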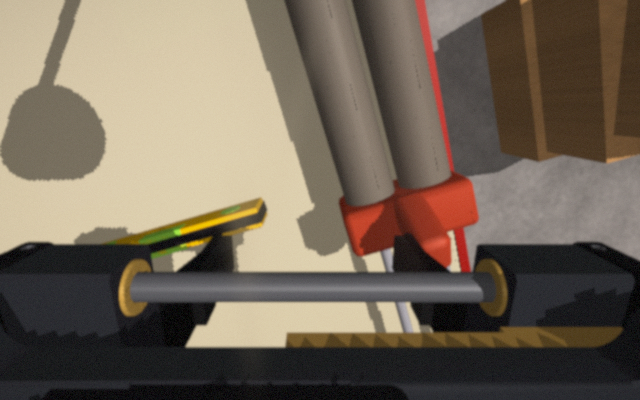

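Run:
```python
from h import *
i=cv2.imread('pics/top0.png'); d=np.load('pics/top0.npy')
c=i[150:270,300:460]; cv2.imwrite('pics/topc.png',cv2.resize(c,None,fx=5,fy=5,interpolation=cv2.INTER_CUBIC))
c=i[130:250,180:310]; cv2.imwrite('pics/topl.png',cv2.resize(c,None,fx=5,fy=5,interpolation=cv2.INTER_CUBIC))
i=cv2.imread('pics/scene0.png')
c=i[180:300,180:360]; cv2.imwrite('pics/scc.png',cv2.resize(c,None,fx=4.4,fy=4.4,interpolation=cv2.INTER_CUBIC))
for cam in ['top','scene']:
  d=np.load(f'pics/{cam}0.npy')
  eyes.grab_frame(cam)
  for n in ['saddle','jack','ram_mouth','handle_grip','lift_point','head_block','v_head','cone_head','compressor','shims','bolt_tray']:
    for r in nets.trace(cam,n)[:4]:
      u,v=r['location']; dd=d[int(round(v)),int(round(u))]
      print(cam,n,round(r['p'],2),np.round([u,v],1),r['region'].sum(),np.round(w(cam,u,v,d=dd),4) if dd>0 else None)
print(state()['t'])
```

```text
top saddle 0.66 [384. 223.] 78 [ 0.4451 -0.239   0.062 ]
top saddle 0.6 [358.2 249.5] 82 [ 0.3447 -0.1415  0.0363]
top saddle 0.52 [379.  243.6] 60 [ 0.3669 -0.2215  0.0397]
top saddle 0.38 [399.9 197.2] 84 [ 0.5453 -0.3051  0.0414]
top jack 0.83 [352.7 175.9] 1666 [ 0.6276 -0.1224  0.0554]
top jack 0.2 [386.  220.7] 70 [ 0.4541 -0.2478  0.0549]
top ram_mouth 0.43 [223.4 188.9] 7075 [0.5617 0.3414 0.2184]
top handle_grip 0.73 [224.6 189.4] 7199 [0.5592 0.3359 0.2243]
top lift_point 0.96 [222.  188.5] 7060 [0.5621 0.3445 0.2269]
top head_block 0.72 [380.7 220.8] 441 [ 0.454  -0.2281  0.0499]
top head_block 0.65 [349.9 173.9] 1563 [ 0.6348 -0.1113  0.0603]
top head_block 0.32 [223.6 188.9] 6958 [0.5615 0.3405 0.2193]
top v_head 0.67 [398.6 223.6] 85 [ 0.4422 -0.2933  0.069 ]
top v_head 0.44 [220.7 192.4] 6993 [0.5493 0.3503 0.22  ]
top cone_head 0.74 [399.2 223.8] 101 [ 0.4415 -0.2956  0.0689]
top cone_head 0.64 [370.2 225.5] 61 [ 0.4364 -0.1882  0.0441]
top compressor 0.63 [224.1 188.7] 7036 [0.5622 0.3388 0.2193]
top shims 0.72 [424.  204.1] 236 [ 0.5204 -0.4046  0.0108]
top bolt_tra
[... 645 characters left out ...]
.0139  0.0692]
scene head_block 0.9 [233.1 242.5] 905 [ 0.4755 -0.2624  0.0317]
scene head_block 0.72 [275.4 253.2] 369 [ 0.6483 -0.232   0.1091]
scene v_head 0.69 [218.4 236.1] 147 [ 0.4435 -0.2889  0.0519]
scene v_head 0.2 [237.5 241.3] 925 None
scene cone_head 0.51 [250.2 222.6] 63 [ 0.4648 -0.191   0.0581]
scene cone_head 0.41 [410.4 150.1] 9700 [0.6357 0.3053 0.1731]
scene cone_head 0.29 [140.1 262.5] 2269 [ 0.3368 -0.4958  0.0015]
scene compressor 0.74 [273.9 254.6] 419 [ 0.6498 -0.2381  0.1095]
scene compressor 0.63 [412.5 151.9] 9481 [0.6465 0.3024 0.1736]
scene compressor 0.24 [250.6 221.5] 88 [ 0.4602 -0.1866  0.0564]
scene shims 0.9 [206.5 284.7] 313 [ 0.5444 -0.3964  0.0154]
1.35
```

View pics/topc.png

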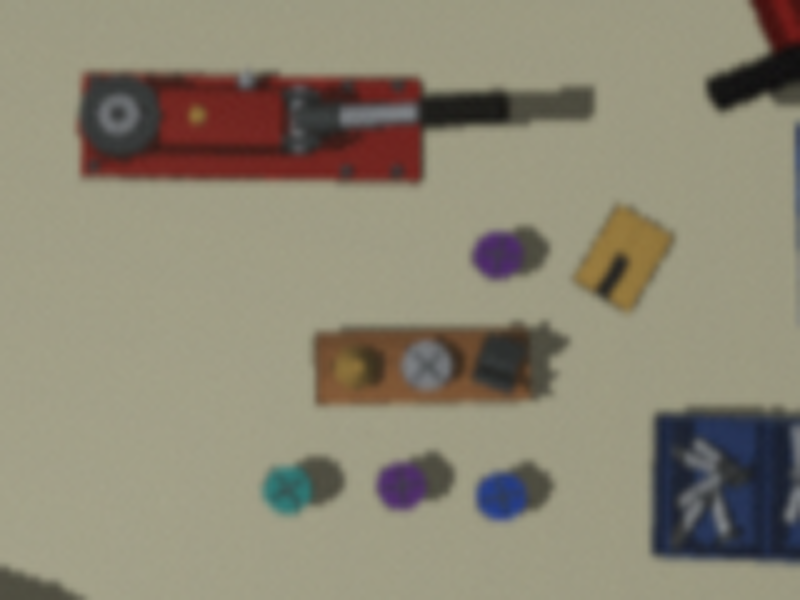

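View pics/topl.png

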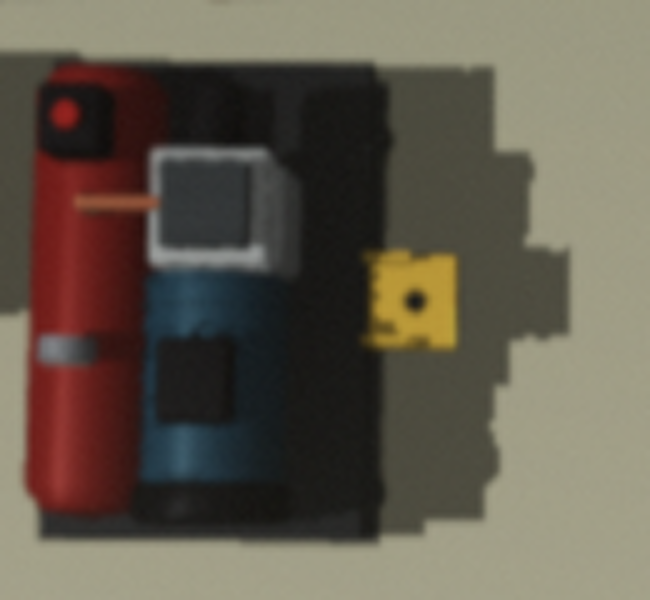

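View pics/scc.png

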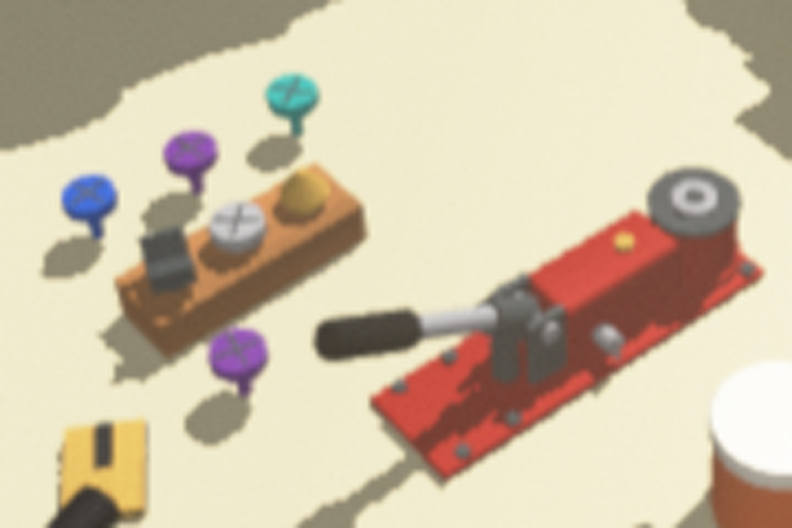

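Run:
```python
from h import *
m=eyes.camera_model('top'); ms=eyes.camera_model('scene')
T=lambda x,y:(300+(x+.5)/5-.5,150+(y+.5)/5-.5)
L=lambda x,y:(180+(x+.5)/5-.5,130+(y+.5)/5-.5)
S=lambda x,y:(180+(x+.5)/4.4-.5,180+(y+.5)/4.4-.5)
print('saddle top',w(m,*T(428,364),z=.054),'scene',w(ms,*S(238,220),z=.054))
print('ram',w(m,*T(118,115),z=.066),'scene',w(ms,*S(692,197),z=.066))
print('dot',w(m,*L(416,301),z=.110))
for p in [(82,74),(82,180),(423,180),(423,76)]: print('base',w(m,*T(*p),z=.008))
for p in [(317,334),(530,332),(530,402),(318,403)]: print('blk',w(m,*T(*p),z=.034))
for p in [(370,252),(458,254),(458,350),(372,347)]: print('lug',w(m,*L(*p),z=.11))
for p in [(378,538),(378,66)]: print('skid',w(m,*L(*p),z=.116))
# depth based dot in scene
i=cv2.imread('pics/scene0.png'); c=i[150:190,350:400]; cv2.imwrite('pics/lugs.png',cv2.resize(c,None,fx=12,fy=12,interpolation=cv2.INTER_CUBIC))
```

```text
saddle top [ 0.44764267 -0.24472057  0.054     ] scene [ 0.45289867 -0.24194717  0.054     ]
ram [ 0.6395828  -0.00858962  0.066     ] scene [ 0.6457036 -0.0095713  0.066    ]
dot [0.56972085 0.21736085 0.11      ]
base [0.68120489 0.01938553 0.008     ]
base [0.59650508 0.01982241 0.008     ]
base [ 0.59487642 -0.24980059  0.008     ]
base [ 0.67793959 -0.25123767  0.008     ]
blk [ 0.47215952 -0.16194146  0.034     ]
blk [ 0.47273759 -0.32699924  0.034     ]
blk [ 0.41857575 -0.32585588  0.034     ]
blk [ 0.41875974 -0.1619922   0.034     ]
lug [0.60674931 0.25189856 0.11      ]
lug [0.60484501 0.18612892 0.11      ]
lug [0.53284313 0.18592574 0.11      ]
lug [0.5354686  0.24998424 0.11      ]
skid [0.39355882 0.24385947 0.116     ]
skid [0.74637648 0.24586081 0.116     ]
```

View pics/lugs.png

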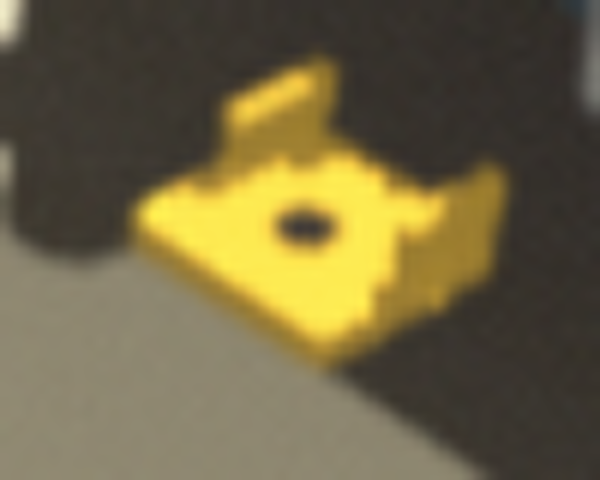

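Run:
```python
from h import *
m=eyes.camera_model('top'); ms=eyes.camera_model('scene')
d=np.load('pics/scene0.npy')
print('dot scene',w(ms,350+305.5/12-.5,150+227.5/12-.5,z=.11))
for p in [(318,75),(325,40),(340,122),(355,112),(390,85)]: print(p,d[p[1],p[0]],w(ms,*p,d=d[p[1],p[0]]))
d=np.load('pics/top0.npy')
H=np.full((400,640),0.)
for p in [(240,327),(215,289),(205,360),(210,215),(348,125)]: print(p,w(m,*p,d=d[p[1],p[0]]))
R=np.array(state()['tool_rot']); s=state()
mw=eyes.camera_model('wrist')
for z in [0,.03,.08,.15]: print(px(mw,s['tool_pos']+R@[0,0,z]))
# move target
from scipy.spatial.transform import Rotation as Ro
Rt=np.array([[0,1,0],[1,0,0],[0,0,-1.]])
print('shift',1000*R.T@(np.array([.449,-.244,.16])-s['tool_pos']), Ro.from_matrix(R.T@Rt).as_rotvec())
print('via',1000*R.T@(np.array([.40,.15,.30])-s['tool_pos']))
```

```text
dot scene [0.57392557 0.21918052 0.11      ]
(318, 75) 2.1474433 [-0.1445226   0.6034481   0.02287548]
(325, 40) 2.5395272 [-0.48723344  0.9502525  -0.02482639]
(340, 122) 0.0 [ 1.35055213 -0.68132204  1.04418484]
(355, 112) 1.8836982 [0.20850482 0.49214013 0.0362591 ]
(390, 85) 1.9160212 [0.22611214 0.66879334 0.09753725]
(240, 327) [ 0.04669749  0.31825524 -0.00569713]
(215, 289) [0.19742325 0.40807454 0.03507469]
(205, 360) [-7.64570068e-02  4.51239739e-01 -3.64709535e-04]
(210, 215) [0.47127243 0.38960993 0.20741953]
(348, 125) [ 0.82038955 -0.10465711  0.08323143]
[313.00008938 251.02447104]
[312.954912   230.66308452]
[312.90242925 207.00918051]
[312.85534829 185.78985146]
shift [-499.07266729 -735.00560964   62.56015351] [-2.41687153e-05  1.58592128e-05  1.28999505e+00]
via [-342.80407478 -370.02005554  -77.44939005]
```

Call:
{"name": "arm_command", "arguments": {"motion": [{"x": -30,"y": -20,"z": -50},{"x": -343,"y": -370,"z": -78,"rz": 1.29},{"x": -343,"y": -370,"z": -78,"rz": 1.29},{"x": -343,"y": -370,"z": -78,"rz": 1.29},{"x": -343,"y": -370,"z": -78,"rz": 1.29},{"x": -343,"y": -370,"z": -78,"rz": 1.29},{"x": -343,"y": -370,"z": -78,"rz": 1.29},{"x": -343,"y": -370,"z": -78,"rz": 1.29},{"x": -343,"y": -370,"z": -78,"rz": 1.29},{"x": -343,"y": -370,"z": -78,"rz": 1.29},{"x": -343,"y": -370,"z": -78,"rz": 1.29},{"x": -343,"y": -370,"z": -78,"rz": 1.29}], "hand": 0.3}}

```text
invalid input at $.motion[0]: expected keys x, y, z, rx, ry, rz
```

```bash
cat >> h.py <<'E'
from scipy.spatial.transform import Rotation as Ro
Rt=np.array([[0,1,0],[1,0,0],[0,0,-1.]])
def rep(*T):
    s=state(); R=np.array(s['tool_rot'])
    print('t',round(s['t'],2),'p',np.round(1000*s['tool_pos'],1),'q',np.round(s['joint_positions'],1),'F',np.round(s['wrist_force'],1),'w',round(1000*s['width'],1),'rv',np.round(Ro.from_matrix(R.T@Rt).as_rotvec(),4))
    for t in T: print('->',t,np.round(1000*R.T@(np.array(t)-s['tool_pos']),1))
E
python3 - <<'E'
from h import *
rep([.449,-.244,.16])
E
```

```text
t 1.35 p [173.2 600.5 222.5] q [ 63.7  30.2  82.1  -0.   67.7 -10.2] F [-0.4 -0.   0.1] w 87.2 rv [-0.    0.    1.29]
-> [0.449, -0.244, 0.16] [-499.1 -735.    62.6]
```

Call:
{"name": "arm_command", "arguments": {"motion": [{"x": -30,"y": -20,"z": -50,"rx": 0,"ry": 0,"rz": 0},{"x": -343,"y": -370,"z": -78,"rx": 0,"ry": 0,"rz": 1.29},{"x": -343,"y": -370,"z": -78,"rx": 0,"ry": 0,"rz": 1.29},{"x": -343,"y": -370,"z": -78,"rx": 0,"ry": 0,"rz": 1.29},{"x": -343,"y": -370,"z": -78,"rx": 0,"ry": 0,"rz": 1.29},{"x": -343,"y": -370,"z": -78,"rx": 0,"ry": 0,"rz": 1.29},{"x": -343,"y": -370,"z": -78,"rx": 0,"ry": 0,"rz": 1.29},{"x": -343,"y": -370,"z": -78,"rx": 0,"ry": 0,"rz": 1.29},{"x": -343,"y": -370,"z": -78,"rx": 0,"ry": 0,"rz": 1.29},{"x": -343,"y": -370,"z": -78,"rx": 0,"ry": 0,"rz": 1.29},{"x": -343,"y": -370,"z": -78,"rx": 0,"ry": 0,"rz": 1.29},{"x": -343,"y": -370,"z": -78,"rx": 0,"ry": 0,"rz": 1.29}], "hand": 0}}

```text
t: 2.55
tool_pos: [0.4024, 0.1472, 0.3012]
tool_rot: [[0.005, 1.0, 0.003], [1.0, -0.005, -0.001], [-0.001, 0.003, -1.0]]
wrist_force: [0.0, -0.1, -0.4]
width: 0.0869
```

Run:
```python
from h import *
rep([.449,-.244,.16])
```

```text
t 2.55 p [402.4 147.2 301.2] q [ 5.100e+00  8.800e+00  1.025e+02 -1.000e-01  6.850e+01  5.500e+00] F [ 0.  -0.1 -0.4] w 86.9 rv [ 0.0026  0.0007 -0.0055]
-> [0.449, -0.244, 0.16] [-390.8   48.3  141.6]
```

Call:
{"name": "arm_command", "arguments": {"motion": [{"x": -391,"y": 48,"z": 140,"rx": 0,"ry": 0,"rz": 0},{"x": -391,"y": 48,"z": 140,"rx": 0,"ry": 0,"rz": 0},{"x": -391,"y": 48,"z": 140,"rx": 0,"ry": 0,"rz": 0},{"x": -391,"y": 48,"z": 140,"rx": 0,"ry": 0,"rz": 0},{"x": -391,"y": 48,"z": 140,"rx": 0,"ry": 0,"rz": 0},{"x": -391,"y": 48,"z": 140,"rx": 0,"ry": 0,"rz": 0},{"x": -391,"y": 48,"z": 140,"rx": 0,"ry": 0,"rz": 0},{"x": -391,"y": 48,"z": 140,"rx": 0,"ry": 0,"rz": 0},{"x": -391,"y": 48,"z": 140,"rx": 0,"ry": 0,"rz": 0},{"x": -391,"y": 48,"z": 140,"rx": 0,"ry": 0,"rz": 0},{"x": -391,"y": 48,"z": 140,"rx": 0,"ry": 0,"rz": 0}]}}

```text
t: 3.65
tool_pos: [0.4477, -0.2392, 0.1604]
tool_rot: [[-0.0, 1.0, -0.001], [1.0, 0.0, 0.002], [0.002, -0.001, -1.0]]
wrist_force: [0.5, -0.4, -0.5]
width: 0.0869
```

Run:
```python
from h import *
rep()
m=eyes.camera_model('wrist')
i,d=eyes.grab_frame('wrist'); save('w1.png',i); np.save('pics/w1.npy',d)
import pickle; pickle.dump(m,open('pics/w1.pkl','wb'))
```

```text
t 3.65 p [ 447.7 -239.2  160.4] q [-4.080e+01  2.650e+01  1.023e+02  1.000e-01  5.130e+01 -4.080e+01] F [ 0.5 -0.4 -0.5] w 86.9 rv [-0.0014 -0.0021  0.0003]
```

View pics/w1.png

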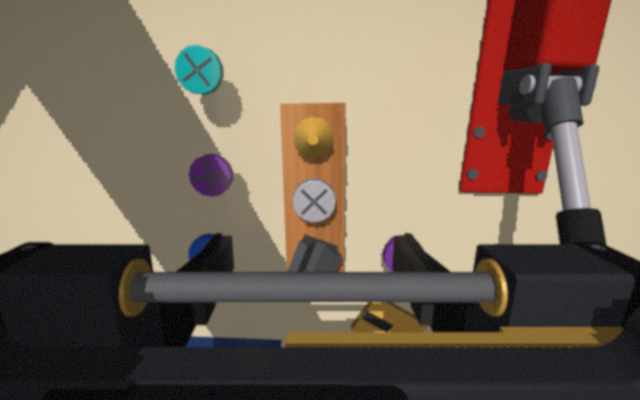

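Run:
```python
from h import *
import pickle; m=pickle.load(open('pics/w1.pkl','rb'))
i=cv2.imread('pics/w1.png'); cv2.imwrite('pics/w1c.png',cv2.resize(i[170:240,270:360],None,fx=8,fy=8,interpolation=cv2.INTER_CUBIC))
print(w(m,314.5,201,z=.054))
print('tcp axis', [px(m,np.array([.4477,-.2392,z])) for z in (.16,.054)])
d=np.load('pics/w1.npy')
g=cv2.cvtColor(i,cv2.COLOR_BGR2HSV); mk=((g[...,1]<50)&(g[...,2]>110))[170:240,280:350]
n,l,st,c=cv2.connectedComponentsWithStats(mk.astype(np.uint8)); k=1+st[1:,4].argmax(); print(c[k]+[280,170],st[k])
print(w(m,*(c[k]+[280,170]),z=.054))
print('d',d[201,320],w(m,320,201,d=d[201,320]))
rep()
```

```text
[ 0.44945123 -0.24167862  0.054     ]
tcp axis [array([312.05566319, 250.97446829]), array([312.46490283, 198.22859051])]
[313.80934718 200.09792285] [  13    9   43   43 1348]
[ 0.44885598 -0.24087052  0.054     ]
d 0.2792142 [ 0.45417371 -0.24151045  0.05457337]
t 3.7 p [ 447.8 -238.8  160.8] q [-40.7  26.5 102.4   0.   51.3 -40.8] F [-0.7 -0.5 -1.2] w 87.0 rv [-0.0009 -0.0016  0.0014]
```

View pics/w1c.png

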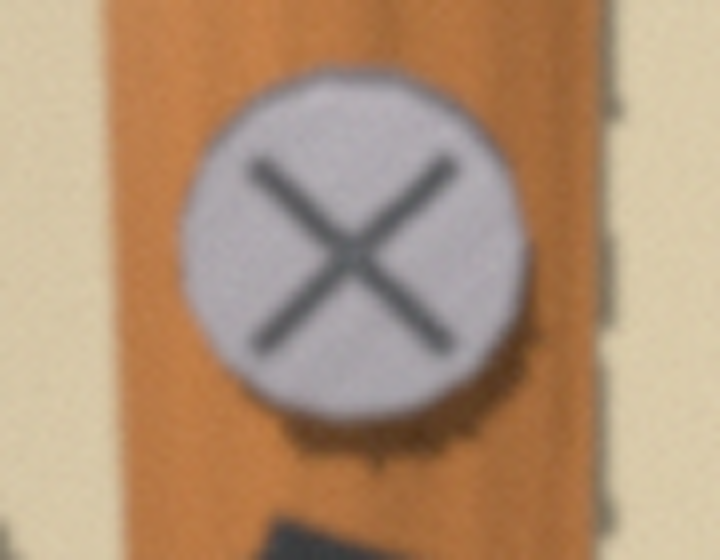

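Call:
{"name": "arm_command", "arguments": {"motion": [{"x": -2.5,"y": 1,"z": 50,"rx": 0,"ry": 0,"rz": 0},{"x": -2.5,"y": 1,"z": 90,"rx": 0,"ry": 0,"rz": 0},{"x": -2.5,"y": 1,"z": 105,"rx": 0,"ry": 0,"rz": 0},{"x": -2.5,"y": 1,"z": 112,"rx": 0,"ry": 0,"rz": 0},{"x": -2.5,"y": 1,"z": 118,"rx": 0,"ry": 0,"rz": 0},{"x": -2.5,"y": 1,"z": 120,"rx": 0,"ry": 0,"rz": 0},{"x": -2.5,"y": 1,"z": 121,"rx": 0,"ry": 0,"rz": 0},{"x": -2.5,"y": 1,"z": 121,"rx": 0,"ry": 0,"rz": 0}], "hand": 0.35}}

```text
t: 4.5
tool_pos: [0.4497, -0.2438, 0.0404]
tool_rot: [[-0.0, 1.0, 0.001], [1.0, 0.0, -0.001], [-0.001, 0.001, -1.0]]
wrist_force: [-0.1, -0.6, 0.1]
width: 0.0571
```

Run:
```python
from h import *
for k in range(3): rep()
m=eyes.camera_model('wrist')
i,d=eyes.grab_frame('wrist'); save('w2.png',i)
print(px(m,[.449,-.242,.054]))
```

```text
t 4.5 p [ 449.7 -243.8   40.4] q [-41.   38.8 106.3   0.   34.8 -41. ] F [-0.1 -0.6  0.1] w 57.1 rv [0.0013 0.0011 0.0002]
t 4.5 p [ 449.7 -243.8   40.4] q [-41.   38.8 106.3   0.   34.8 -41. ] F [-0.1 -0.6  0.1] w 57.1 rv [0.0013 0.0011 0.0002]
t 4.5 p [ 449.7 -243.8   40.4] q [-41.   38.8 106.3   0.   34.8 -41. ] F [-0.1 -0.6  0.1] w 57.1 rv [0.0013 0.0011 0.0002]
[310.77880275 259.72632641]
```

View pics/w2.png

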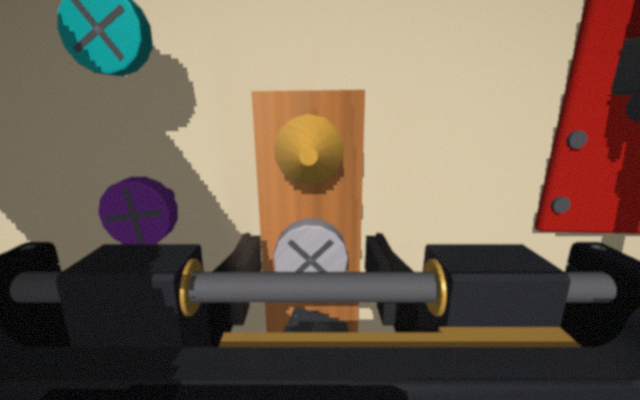

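Call:
{"name": "arm_command", "arguments": {"motion": [{"x": 1,"y": 0,"z": 2.5,"rx": 0,"ry": 0,"rz": 0},{"x": 1,"y": 0,"z": 2.5,"rx": 0,"ry": 0,"rz": 0}]}}

```text
t: 4.75
tool_pos: [0.4491, -0.2425, 0.0371]
tool_rot: [[0.0, 1.0, -0.0], [1.0, -0.0, 0.0], [0.0, -0.0, -1.0]]
wrist_force: [0.3, -0.3, 0.2]
width: 0.0565
```

Call:
{"name": "arm_command", "arguments": {"motion": [{"x": 0,"y": 0,"z": 0,"rx": 0,"ry": 0,"rz": 0},{"x": 0,"y": 0,"z": 0,"rx": 0,"ry": 0,"rz": 0},{"x": 0,"y": 0,"z": 0,"rx": 0,"ry": 0,"rz": 0},{"x": 0,"y": 0,"z": 0,"rx": 0,"ry": 0,"rz": 0}], "hand": 1}}

```text
t: 5.15
tool_pos: [0.4491, -0.2426, 0.037]
tool_rot: [[-0.0, 1.0, -0.0], [1.0, 0.0, 0.0], [0.0, -0.0, -1.0]]
wrist_force: [-0.5, -0.7, 0.8]
width: 0.0374
```

Run:
```python
from h import *
rep()
```

```text
t 5.15 p [ 449.1 -242.6   37. ] q [-40.9  39.1 106.5  -0.   34.4 -40.9] F [-0.5 -0.7  0.8] w 37.4 rv [-0.0001 -0.0001  0.    ]
```

Call:
{"name": "arm_command", "arguments": {"motion": [{"x": 0,"y": 0,"z": -20,"rx": 0,"ry": 0,"rz": 0},{"x": 0,"y": 0,"z": -50,"rx": 0,"ry": 0,"rz": 0},{"x": 0,"y": 0,"z": -90,"rx": 0,"ry": 0,"rz": 0},{"x": 30,"y": 30,"z": -113,"rx": 0,"ry": 0,"rz": 0},{"x": 183,"y": 192,"z": -113,"rx": 0,"ry": 0,"rz": 0},{"x": 183,"y": 192,"z": -113,"rx": 0,"ry": 0,"rz": 0},{"x": 183,"y": 192,"z": -113,"rx": 0,"ry": 0,"rz": 0},{"x": 183,"y": 192,"z": -113,"rx": 0,"ry": 0,"rz": 0},{"x": 183,"y": 192,"z": -113,"rx": 0,"ry": 0,"rz": 0},{"x": 183,"y": 192,"z": -113,"rx": 0,"ry": 0,"rz": 0},{"x": 183,"y": 192,"z": -113,"rx": 0,"ry": 0,"rz": 0}]}}

```text
t: 6.25
tool_pos: [0.6403, -0.0591, 0.1492]
tool_rot: [[-0.001, 1.0, -0.002], [1.0, 0.001, -0.0], [-0.0, -0.002, -1.0]]
wrist_force: [-0.4, -0.7, -1.7]
width: 0.0371
```

Run:
```python
from h import *
rep()
m=eyes.camera_model('wrist')
i,d=eyes.grab_frame('wrist'); save('w3.png',i); np.save('pics/w3.npy',d)
import pickle; pickle.dump(m,open('pics/w3.pkl','wb'))
cv2.imwrite('pics/w3c.png',cv2.resize(i[100:300,220:420,::-1],None,fx=3,fy=3,interpolation=cv2.INTER_CUBIC))
```

```text
t 6.25 p [640.3 -59.1 149.2] q [-15.2  36.5  83.1  -0.   60.6 -15.3] F [-0.4 -0.7 -1.7] w 37.1 rv [-0.0023  0.      0.0014]
```

View pics/w3.png

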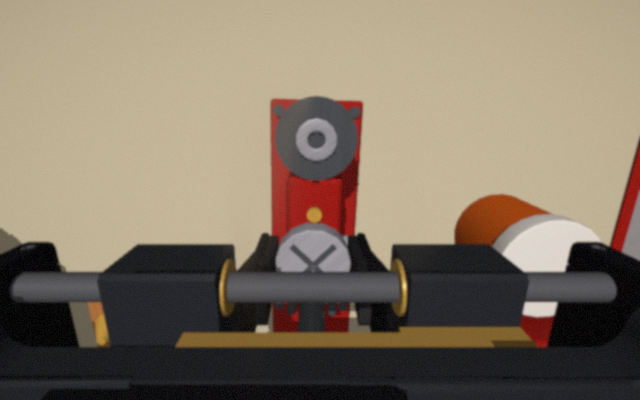

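View pics/w3c.png

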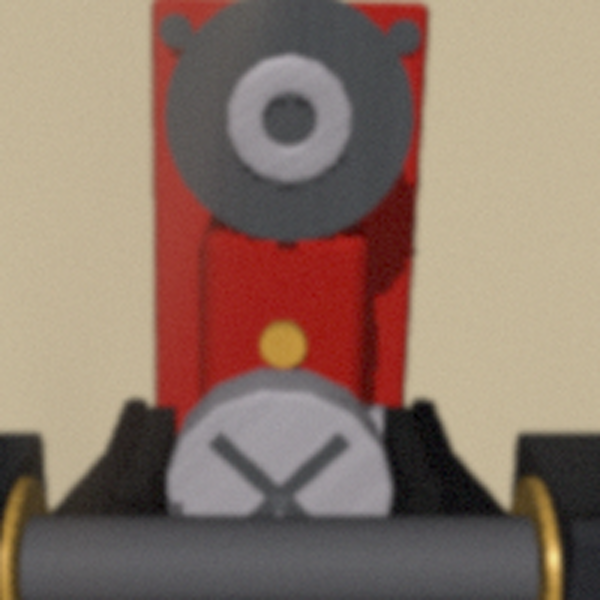

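Run:
```python
from h import *
import pickle; m=pickle.load(open('pics/w3.pkl','rb'))
r=w(m,316.2,139.2,z=.066); print('ram',r)
print('saddle',w(m,314,265.4,z=.166))
d=np.load('pics/w3.npy'); print(w(m,330,139,d=d[139,330]))
for u in [(271,100),(362,100),(272,240),(356,234)]: print(w(m,*u,z=.008))
for u in [(220+282/3,100+344/3)]: print('plug',w(m,*u,z=.062))
```

```text
ram [ 0.64297474 -0.00691493  0.066     ]
saddle [ 0.64129746 -0.05875232  0.166     ]
[ 0.65327459 -0.0067884   0.06566164]
[0.60298674 0.02192336 0.008     ]
[0.68416546 0.02199694 0.008     ]
[ 0.59930863 -0.11297591  0.008     ]
[ 0.6836916  -0.10631976  0.008     ]
plug [ 0.64146611 -0.06762328  0.062     ]
```

Call:
{"name": "arm_command", "arguments": {"motion": [{"x": 18,"y": 2,"z": 25,"rx": 0,"ry": 0,"rz": 0},{"x": 18,"y": 2,"z": 44,"rx": 0,"ry": 0,"rz": 0},{"x": 18,"y": 2,"z": 44,"rx": 0,"ry": 0,"rz": 0},{"x": 18,"y": 2,"z": 44,"rx": 0,"ry": 0,"rz": 0}]}}

```text
t: 6.7
tool_pos: [0.6424, -0.0427, 0.106]
tool_rot: [[0.002, 1.0, -0.001], [1.0, -0.002, 0.0], [0.0, -0.001, -1.0]]
wrist_force: [-0.4, -0.6, -0.7]
width: 0.0367
```

Run:
```python
from h import *
rep()
m=eyes.camera_model('wrist')
i,d=eyes.grab_frame('wrist'); save('w4.png',i); np.save('pics/w4.npy',d)
import pickle; pickle.dump(m,open('pics/w4.pkl','wb'))
cv2.imwrite('pics/w4c.png',cv2.resize(i[100:300,220:420,::-1],None,fx=3,fy=3,interpolation=cv2.INTER_CUBIC))
print(px(m,[.643,-.0069,.066]))
```

```text
t 6.7 p [642.4 -42.7 106. ] q [-13.7  39.7  84.7  -0.   55.7 -13.6] F [-0.4 -0.6 -0.7] w 36.7 rv [-0.0013 -0.     -0.0016]
[313.17267958 172.00815377]
```

View pics/w4c.png

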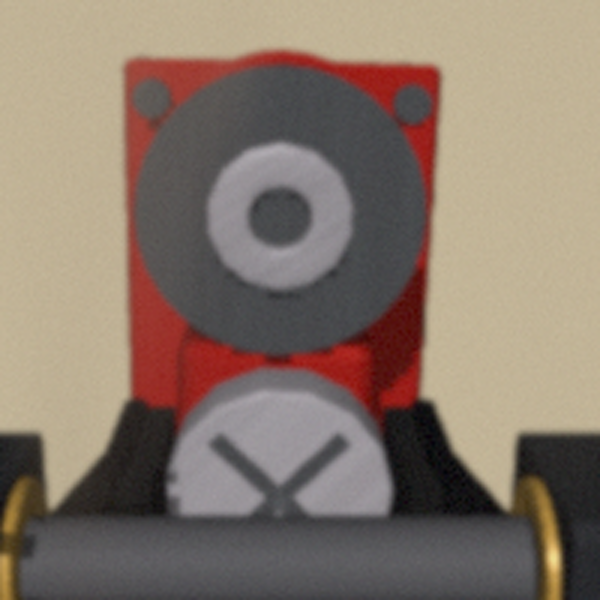

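Run:
```python
from h import *
import pickle; m=pickle.load(open('pics/w4.pkl','rb'))
print('ram',w(m,220+280/3-.3,100+216/3-.3,z=.066))
print('saddle',w(m,220+282/3-.3,100+496/3-.3,z=.106+.017))
```

```text
ram [ 0.64291235 -0.00670214  0.066     ]
saddle [ 0.64319389 -0.0421869   0.123     ]
```

Call:
{"name": "arm_command", "arguments": {"motion": [{"x": 35,"y": 0.2,"z": 0,"rx": 0,"ry": 0,"rz": 0},{"x": 35,"y": 0.2,"z": 8,"rx": 0,"ry": 0,"rz": 0},{"x": 35,"y": 0.2,"z": 12,"rx": 0,"ry": 0,"rz": 0},{"x": 35,"y": 0.2,"z": 16,"rx": 0,"ry": 0,"rz": 0},{"x": 35,"y": 0.2,"z": 20,"rx": 0,"ry": 0,"rz": 0},{"x": 35,"y": 0.2,"z": 22,"rx": 0,"ry": 0,"rz": 0}]}}

```text
t: 7.35
tool_pos: [0.6433, -0.0073, 0.0837]
tool_rot: [[0.001, 1.0, -0.0], [1.0, -0.001, -0.0], [-0.0, -0.0, -1.0]]
wrist_force: [0.4, -0.0, -2.2]
width: 0.0371
```

Run:
```python
from h import *
rep()
```

```text
t 7.35 p [643.3  -7.3  83.7] q [-10.6  41.4  85.5  -0.   53.2 -10.5] F [ 0.4 -0.  -2.2] w 37.1 rv [-0.0003  0.0001 -0.0009]
```

Call:
{"name": "arm_command", "arguments": {"motion": [{"x": 0,"y": 0,"z": 5,"rx": 0,"ry": 0,"rz": 0},{"x": 0,"y": 0,"z": 10,"rx": 0,"ry": 0,"rz": 0},{"x": 0,"y": 0,"z": 13,"rx": 0,"ry": 0,"rz": 0},{"x": 0,"y": 0,"z": 13,"rx": 0,"ry": 0,"rz": 0}]}}

```text
t: 7.75
tool_pos: [0.6429, -0.0065, 0.0703]
tool_rot: [[0.0, 1.0, -0.001], [1.0, -0.0, 0.0], [0.0, -0.001, -1.0]]
wrist_force: [-0.7, -0.5, -1.4]
width: 0.037
```

Call:
{"name": "arm_command", "arguments": {"motion": [{"x": 0,"y": 0,"z": 0,"rx": 0,"ry": 0,"rz": 0},{"x": 0,"y": 0,"z": 0,"rx": 0,"ry": 0,"rz": 0},{"x": 0,"y": 0,"z": 0,"rx": 0,"ry": 0,"rz": 0}], "hand": 0.35}}

```text
t: 8.05
tool_pos: [0.6438, -0.0066, 0.0716]
tool_rot: [[-0.0, 1.0, 0.001], [1.0, 0.0, -0.0], [-0.0, 0.001, -1.0]]
wrist_force: [0.2, 0.4, -1.0]
width: 0.0521
```

Call:
{"name": "arm_command", "arguments": {"motion": [{"x": 0,"y": 0,"z": -40,"rx": 0,"ry": 0,"rz": 0},{"x": -50,"y": 0,"z": -70,"rx": 0,"ry": 0,"rz": 0},{"x": -99,"y": -1,"z": -70,"rx": 0,"ry": 0,"rz": 0},{"x": -99,"y": -1,"z": -70,"rx": 0,"ry": 0,"rz": 0},{"x": -99,"y": -1,"z": -70,"rx": 0,"ry": 0,"rz": 0}]}}

```text
t: 8.55
tool_pos: [0.6425, -0.1074, 0.1416]
tool_rot: [[0.003, 1.0, 0.001], [1.0, -0.003, -0.0], [-0.0, 0.001, -1.0]]
wrist_force: [-0.1, 0.9, -0.6]
width: 0.0561
```

Run:
```python
from h import *
rep()
m=eyes.camera_model('wrist')
i,d=eyes.grab_frame('wrist'); save('w5.png',i); np.save('pics/w5.npy',d)
import pickle; pickle.dump(m,open('pics/w5.pkl','wb'))
```

```text
t 8.55 p [ 642.5 -107.4  141.6] q [-19.3  37.5  82.2   0.   60.2 -19.1] F [-0.1  0.9 -0.6] w 56.1 rv [ 0.0011  0.0001 -0.0033]
```

View pics/w5.png

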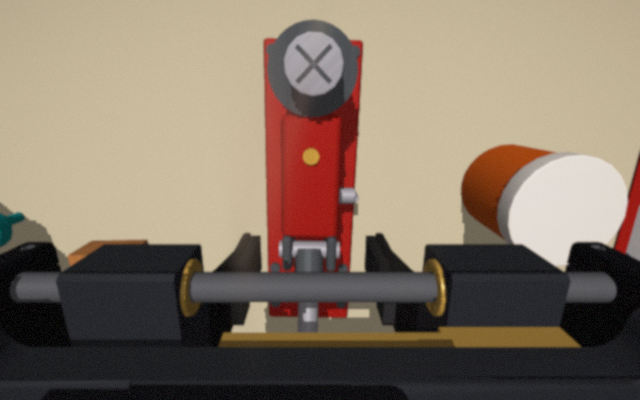

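Run:
```python
from h import *
import pickle; m=pickle.load(open('pics/w5.pkl','rb'))
i=cv2.imread('pics/w5.png'); d=np.load('pics/w5.npy')
cv2.imwrite('pics/w5c.png',cv2.resize(i[20:270,240:390],None,fx=4,fy=2.4,interpolation=cv2.INTER_CUBIC))
c=cv2.resize(i[120:270,250:390],None,fx=4,fy=4,interpolation=cv2.INTER_CUBIC); cv2.imwrite('pics/w5c.png',c)
for u in [(342,193),(346,195),(350,195),(354,195),(350,188),(345,203),(300,180),(290,230),(320,235),(337,200),(300,265),(318,255)]: print(u,np.round(w(m,*u,d=d[u[1],u[0]]),4))
print('sad',w(m,313.5,64,z=.086))
```

```text
(342, 193) [ 0.6684 -0.1045  0.0298]
(346, 195) [ 0.6719 -0.106   0.0309]
(350, 195) [ 0.6753 -0.106   0.0309]
(354, 195) [ 0.6787 -0.1059  0.0315]
(350, 188) [ 0.6758 -0.1011  0.0256]
(345, 203) [ 0.6737 -0.1207  0.0061]
(300, 180) [ 0.6332 -0.0861  0.0594]
(290, 230) [ 0.6246 -0.1269  0.0603]
(320, 235) [ 0.6487 -0.1317  0.0591]
(337, 200) [ 0.662  -0.1025  0.0584]
(300, 265) [ 0.6325 -0.1542  0.0673]
(318, 255) [ 0.647  -0.1479  0.0623]
sad [ 0.64370414 -0.00636475  0.086     ]
```

View pics/w5c.png

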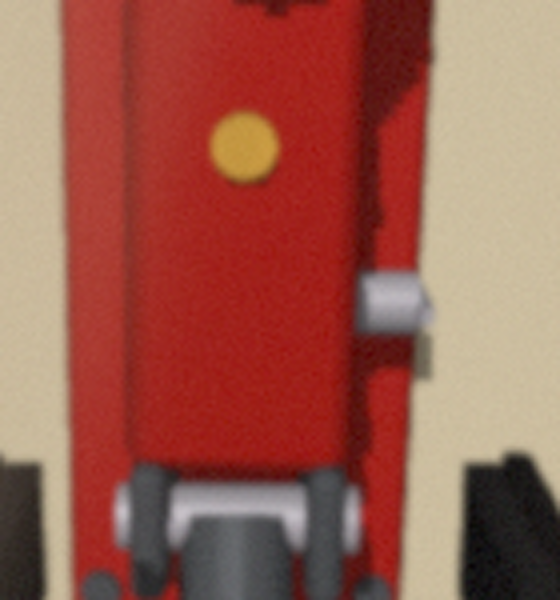

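Call:
{"name": "arm_command", "arguments": {"motion": [{"x": 2,"y": -0.5,"z": 10,"rx": 0,"ry": 0,"rz": 0},{"x": 2,"y": -0.5,"z": 40,"rx": 0,"ry": 0,"rz": 0},{"x": 2,"y": -0.5,"z": 70,"rx": 0,"ry": 0,"rz": 0},{"x": 2,"y": -0.5,"z": 90,"rx": 0,"ry": 0,"rz": 0},{"x": 2,"y": -0.5,"z": 100,"rx": 0,"ry": 0,"rz": 0},{"x": 2,"y": -0.5,"z": 104,"rx": 0,"ry": 0,"rz": 0},{"x": 2,"y": -0.5,"z": 104,"rx": 0,"ry": 0,"rz": 0}], "hand": 0.05}}

```text
t: 9.3
tool_pos: [0.6418, -0.1026, 0.0366]
tool_rot: [[-0.001, 1.0, -0.001], [1.0, 0.001, 0.0], [0.0, -0.001, -1.0]]
wrist_force: [-0.5, -0.6, 1.3]
width: 0.0825
```

Run:
```python
from h import *
rep()
```

```text
t 9.3 p [ 641.8 -102.6   36.6] q [-18.9  45.6  85.4   0.   49.  -19. ] F [-0.5 -0.6  1.3] w 82.5 rv [-0.0008 -0.0004  0.001 ]
```

Call:
{"name": "arm_command", "arguments": {"motion": [{"x": 0,"y": 0,"z": 0,"rx": 0,"ry": 0,"rz": 0},{"x": 0,"y": 0,"z": 0,"rx": 0,"ry": 0,"rz": 0},{"x": 0,"y": 0,"z": 0,"rx": 0,"ry": 0,"rz": 0},{"x": 0,"y": 0,"z": 0,"rx": 0,"ry": 0,"rz": 0},{"x": 0,"y": 0,"z": 0,"rx": 0,"ry": 0,"rz": 0}], "hand": 1}}

```text
t: 9.8
tool_pos: [0.642, -0.1037, 0.0374]
tool_rot: [[0.0, 1.0, 0.001], [1.0, -0.0, -0.0], [-0.0, 0.001, -1.0]]
wrist_force: [-0.6, 0.1, -0.3]
width: 0.0502
```

Call:
{"name": "arm_command", "arguments": {"motion": [{"x": 0,"y": 0,"z": -2,"rx": 0,"ry": 0,"rz": 0},{"x": 0,"y": 0,"z": -4,"rx": 0,"ry": 0,"rz": 0},{"x": 0,"y": 0,"z": -6,"rx": 0,"ry": 0,"rz": 0},{"x": 0,"y": 0,"z": -6,"rx": 0,"ry": 0,"rz": 0}]}}

```text
t: 10.2
tool_pos: [0.6413, -0.1033, 0.0421]
tool_rot: [[-0.0, 1.0, -0.002], [1.0, 0.0, 0.001], [0.001, -0.002, -1.0]]
wrist_force: [-0.1, -0.3, -9.9]
width: 0.046
```

Run:
```python
from h import *
rep()
m=eyes.camera_model('wrist')
i,d=eyes.grab_frame('wrist'); save('w6.png',i); 
i,d=eyes.grab_frame('scene'); cv2.imwrite('pics/s6.png',cv2.resize(i[150:310,230:400,::-1],None,fx=3.7,fy=3.7,interpolation=cv2.INTER_CUBIC))
```

```text
t 10.2 p [ 641.3 -103.3   42.1] q [-19.   45.2  85.4   0.   49.6 -19. ] F [-0.1 -0.3 -9.9] w 46.0 rv [-0.0016 -0.0006  0.    ]
```

View pics/w6.png

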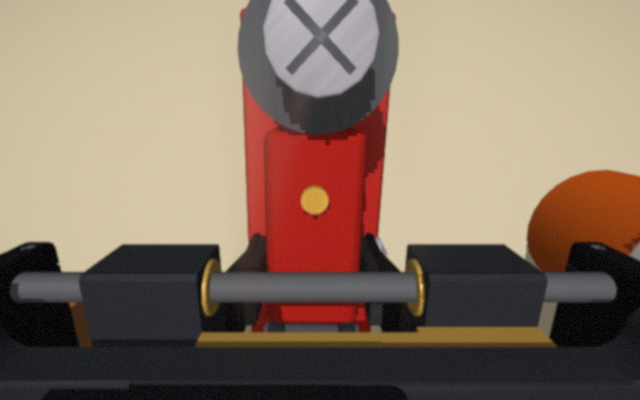

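View pics/s6.png

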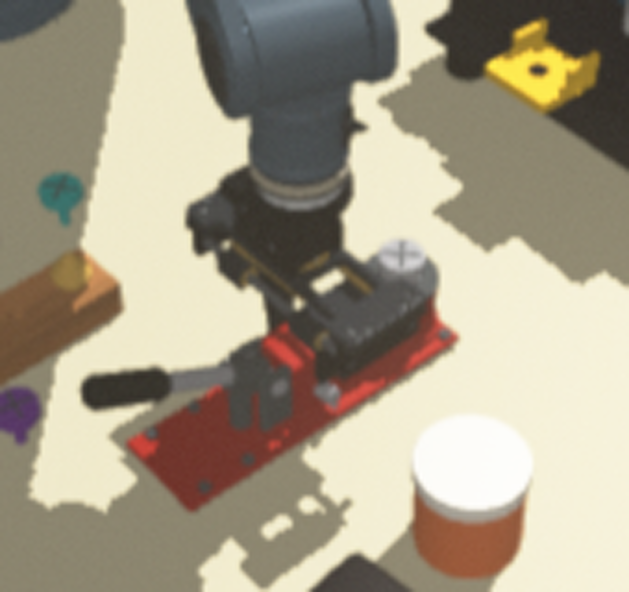

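Run:
```python
from h import *
m=eyes.camera_model('wrist'); s=state()
sad=w(m,321.5,36,z=.091); print('sad',sad)
for dy in (0,.01,.02): print(px(m,[sad[0],sad[1]+dy,.110]))
print(s['tool_pos'])
```

```text
sad [ 0.64470319 -0.00607863  0.091     ]
[323.31191684  20.97067228]
[323.65354668 -23.13454114]
[324.01911757 -70.33060068]
[ 0.64152723 -0.10335578  0.04236226]
```

Call:
{"name": "arm_command", "arguments": {"motion": [{"x": 20,"y": -10,"z": 0,"rx": 0,"ry": 0,"rz": 0},{"x": 50,"y": -30,"z": 0,"rx": 0,"ry": 0,"rz": 0},{"x": 80,"y": -50,"z": 0,"rx": 0,"ry": 0,"rz": 0},{"x": 110,"y": -65,"z": 0,"rx": 0,"ry": 0,"rz": 0},{"x": 140,"y": -72.5,"z": 0,"rx": 0,"ry": 0,"rz": 0},{"x": 158,"y": -72.5,"z": 0,"rx": 0,"ry": 0,"rz": 0},{"x": 166,"y": -72.5,"z": 0,"rx": 0,"ry": 0,"rz": 0},{"x": 166,"y": -72.5,"z": 0,"rx": 0,"ry": 0,"rz": 0},{"x": 166,"y": -72.5,"z": 0,"rx": 0,"ry": 0,"rz": 0}]}}

```text
t: 11.2
tool_pos: [0.5701, 0.0617, 0.0431]
tool_rot: [[-0.0, 1.0, 0.001], [1.0, 0.0, -0.001], [-0.001, 0.001, -1.0]]
wrist_force: [-0.4, -0.2, -10.4]
width: 0.0459
```

Run:
```python
from h import *
rep()
m=eyes.camera_model('wrist')
i,d=eyes.grab_frame('wrist'); save('w7.png',i); 
print(px(m,[.5715,.22,.11]))
i,d=eyes.grab_frame('scene'); cv2.imwrite('pics/s7.png',cv2.resize(i[80:280,280:480,::-1],None,fx=3,fy=3,interpolation=cv2.INTER_CUBIC))
np.save('pics/s7.npy',d)
```

```text
t 11.2 p [570.1  61.7  43.1] q [-5.  41.2 97.1 -0.1 41.6 -4.9] F [ -0.4  -0.2 -10.4] w 45.9 rv [0.001  0.0007 0.0002]
[ 317.64560869 -300.1092852 ]
```

View pics/w7.png

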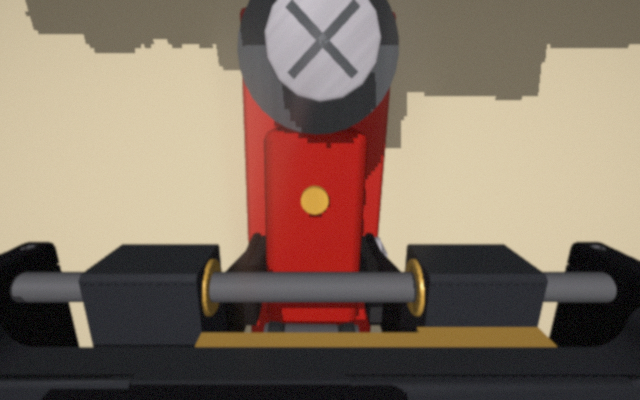

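View pics/s7.png

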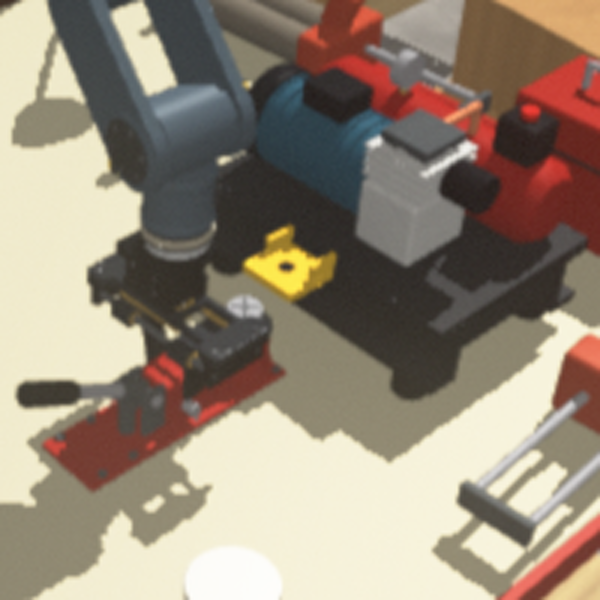

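Run:
```python
from h import *
ms=eyes.camera_model('scene')
S=lambda x,y:(280+(x+.5)/3-.5,80+(y+.5)/3-.5)
a=w(ms,*S(245,306),z=.0915); b=w(ms,*S(287.5,267),z=.11); print(a,b,b-a)
i,d=eyes.grab_frame('top'); save('t7.png',i)
cv2.imwrite('pics/t7c.png',cv2.resize(i[150:230,230:330,::-1],None,fx=8,fy=7.5,interpolation=cv2.INTER_CUBIC))
```

```text
[0.57641035 0.15749287 0.0915    ] [0.57579874 0.21968839 0.11      ] [-0.00061161  0.06219552  0.0185    ]
```

View pics/t7c.png

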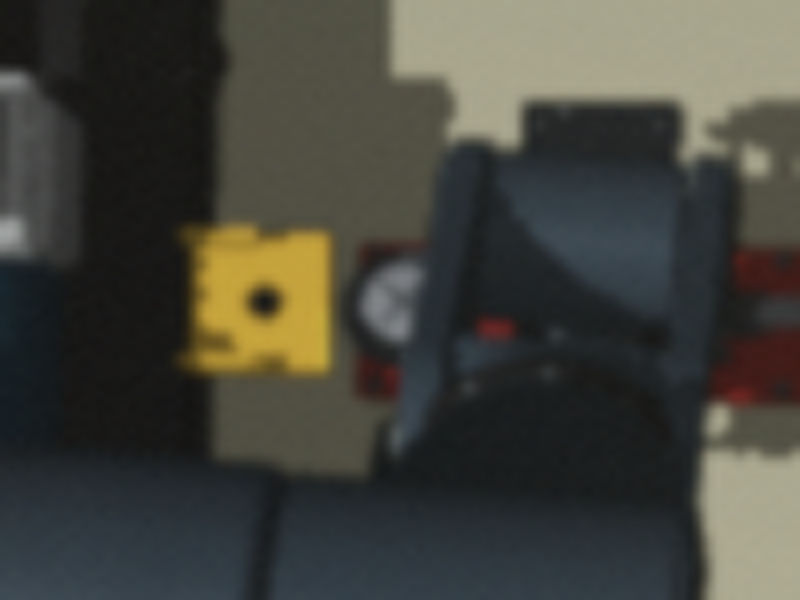

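Call:
{"name": "arm_command", "arguments": {"motion": [{"x": 15,"y": 0,"z": 0,"rx": 0,"ry": 0,"rz": 0},{"x": 30,"y": 0,"z": 0,"rx": 0,"ry": 0,"rz": 0},{"x": 45,"y": 0,"z": 0,"rx": 0,"ry": 0,"rz": 0},{"x": 55,"y": 0,"z": 0,"rx": 0,"ry": 0,"rz": 0},{"x": 58,"y": 0,"z": 0,"rx": 0,"ry": 0,"rz": 0},{"x": 58,"y": 0,"z": 0,"rx": 0,"ry": 0,"rz": 0},{"x": 58,"y": 0,"z": 0,"rx": 0,"ry": 0,"rz": 0}]}}

```text
t: 12.05
tool_pos: [0.5694, 0.1203, 0.043]
tool_rot: [[-0.001, 1.0, 0.0], [1.0, 0.001, -0.0], [-0.0, 0.0, -1.0]]
wrist_force: [-0.1, 0.1, -10.4]
width: 0.0457
```

Run:
```python
from h import *
rep()
m=eyes.camera_model('wrist')
i,d=eyes.grab_frame('wrist'); save('w8.png',i); np.save('pics/w8.npy',d)
import pickle; pickle.dump(m,open('pics/w8.pkl','wb'))
print(px(m,[.5715,.22,.11]))
```

```text
t 12.05 p [569.4 120.3  43. ] q [ 1.  41.6 95.8 -0.  42.6  0.9] F [ -0.1   0.1 -10.4] w 45.7 rv [0.     0.0004 0.0005]
[319.7223759   11.65305466]
```

View pics/w8.png

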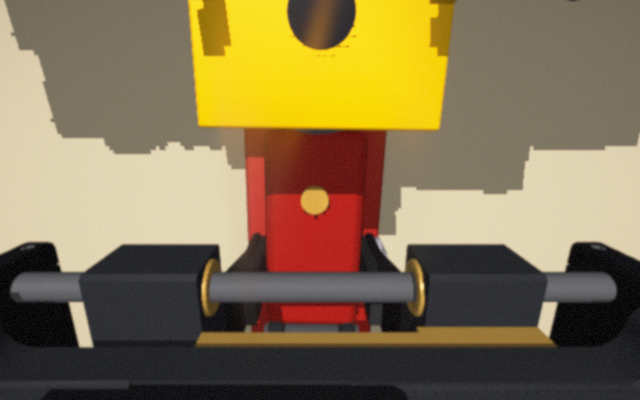

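Run:
```python
from h import *
import pickle; m=pickle.load(open('pics/w8.pkl','rb'))
i=cv2.imread('pics/w8.png'); g=i[:80,250:400].max(2)
mk=(g<110).astype(np.uint8)
n,l,st,c=cv2.connectedComponentsWithStats(mk); 
for k in range(1,n):
    if st[k,4]>800:
        P=np.argwhere(l==k)[:,::-1]; cs,_=cv2.findContours((l==k).astype(np.uint8),0,cv2.CHAIN_APPROX_NONE)
        q=cs[0][:,0]; q=q[q[:,1]>1]; print(st[k],cv2.fitEllipse(q))
        e=cv2.fitEllipse(q); u,v=e[0][0]+250,e[0][1]
        dot=w(m,u,v,z=.110); print('dot',u,v,dot)
d=np.load('pics/w8.npy'); print(w(m,330,100,d=d[100,330]), w(m,300,110,d=d[110,300]))
i7=cv2.imread('pics/w7.png')
print('sad',w(m,322,38.3,z=.0915), w(m,322,36,z=.0915))
cv2.imwrite('pics/w7c.png',cv2.resize(i7[0:110,250:400],None,fx=5,fy=5,interpolation=cv2.INTER_CUBIC))
```

```text
[  38    0   67   48 2153] ((72.08129119873047, 22.95796012878418), (41.9164924621582, 71.94972229003906), 92.86783599853516)
dot 322.08129119873047 22.95796012878418 [0.57213646 0.21734936 0.11      ]
[0.57454905 0.19799105 0.10917314] [0.56608393 0.19528061 0.10984674]
sad [0.57262381 0.21702444 0.0915    ] [0.57261849 0.21768874 0.0915    ]
```

View pics/w7c.png

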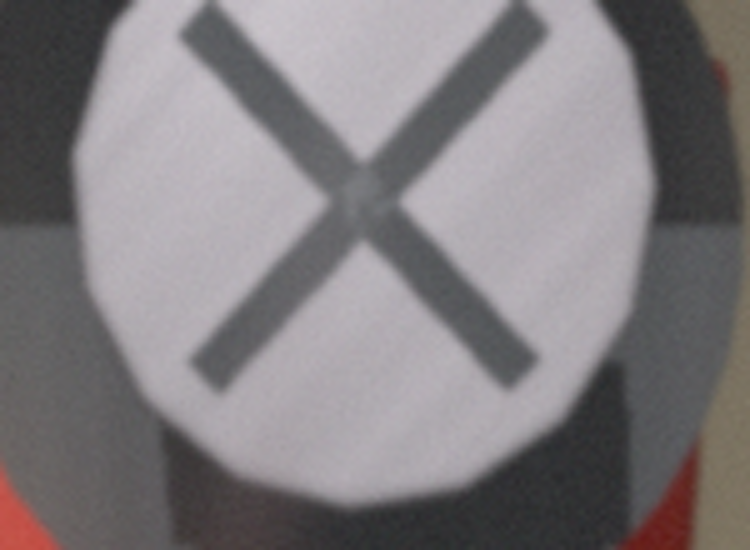

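Run:
```python
from h import *
import pickle; m=pickle.load(open('pics/w8.pkl','rb'))
i=cv2.imread('pics/w8.png')
cv2.imwrite('pics/w8c.png',cv2.resize(i[0:110,250:400],None,fx=5,fy=5,interpolation=cv2.INTER_CUBIC))
print(w(m,322.4,39,z=.0915))
for v in (8,12,16,20): print(v,w(m,321.6,v,z=.11))
# predicted dot outline for 7 mm radius guess
```

```text
[0.57275268 0.21682179 0.0915    ]
8 [0.57198306 0.22084676 0.11      ]
12 [0.57199017 0.21991933 0.11      ]
16 [0.57199733 0.21898622 0.11      ]
20 [0.57200453 0.21804736 0.11      ]
```

View pics/w8c.png

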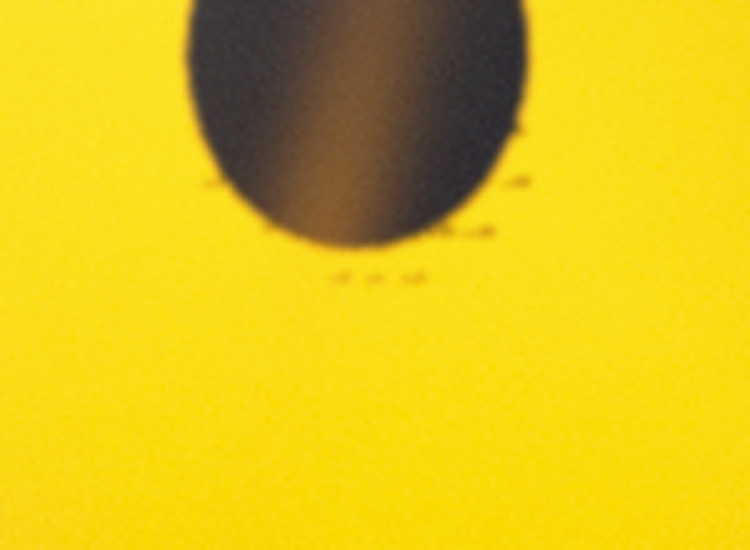

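Call:
{"name": "arm_command", "arguments": {"motion": [{"x": 3.2,"y": -0.7,"z": 0,"rx": 0,"ry": 0,"rz": 0},{"x": 3.2,"y": -0.7,"z": 2,"rx": 0,"ry": 0,"rz": 0},{"x": 3.2,"y": -0.7,"z": 4,"rx": 0,"ry": 0,"rz": 0},{"x": 3.2,"y": -0.7,"z": 5.5,"rx": 0,"ry": 0,"rz": 0},{"x": 3.2,"y": -0.7,"z": 6,"rx": 0,"ry": 0,"rz": 0},{"x": 3.2,"y": -0.7,"z": 6,"rx": 0,"ry": 0,"rz": 0}]}}

```text
t: 12.7
tool_pos: [0.5687, 0.1234, 0.0376]
tool_rot: [[0.0, 1.0, 0.0], [1.0, -0.0, -0.0], [-0.0, 0.0, -1.0]]
wrist_force: [-1.4, -1.6, -2.7]
width: 0.0461
```

Run:
```python
from h import *
rep()
m=eyes.camera_model('wrist')
i,d=eyes.grab_frame('wrist'); save('w9.png',i)
cv2.imwrite('pics/w9c.png',cv2.resize(i[0:150,180:460,::-1],None,fx=2.8,fy=2.8,interpolation=cv2.INTER_CUBIC))
print('saddle px expected at', px(m,[0,0,0]) is None)
```

```text
t 12.7 p [568.7 123.4  37.6] q [ 1.3 42.1 95.9 -0.  42.   1.3] F [-1.4 -1.6 -2.7] w 46.1 rv [ 0.      0.0002 -0.0001]
saddle px expected at False
```

View pics/w9c.png

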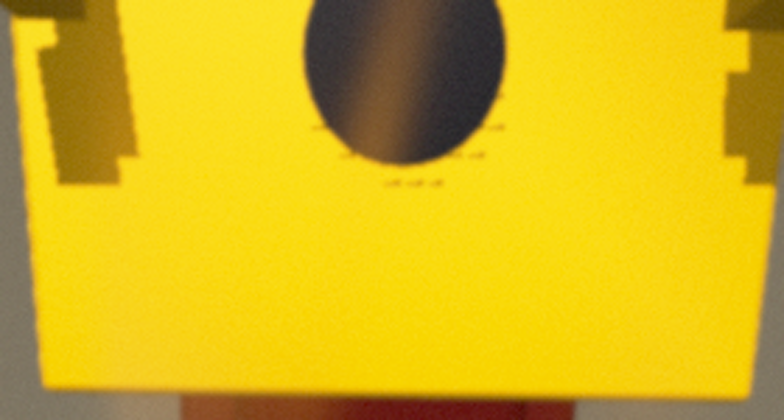

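Call:
{"name": "arm_command", "arguments": {"motion": [{"x": 0,"y": 0,"z": 0.4,"rx": 0,"ry": 0,"rz": 0},{"x": 0,"y": 0,"z": 0.4,"rx": 0,"ry": 0,"rz": 0},{"x": 0,"y": 0,"z": 0.4,"rx": 0,"ry": 0,"rz": 0},{"x": 0,"y": 0,"z": 0.4,"rx": 0,"ry": 0,"rz": 0}], "hand": 0.15}}

```text
t: 13.15
tool_pos: [0.5696, 0.1238, 0.0372]
tool_rot: [[0.0, 1.0, 0.002], [1.0, -0.0, 0.0], [0.0, 0.002, -1.0]]
wrist_force: [-0.3, 0.4, 0.3]
width: 0.0692
```

Call:
{"name": "arm_command", "arguments": {"motion": [{"x": 0,"y": 0,"z": -30,"rx": 0,"ry": 0,"rz": 0},{"x": 0,"y": 0,"z": -70,"rx": 0,"ry": 0,"rz": 0},{"x": -40,"y": 0,"z": -100,"rx": 0,"ry": 0,"rz": 0},{"x": -70,"y": 0,"z": -130,"rx": 0,"ry": 0,"rz": 0},{"x": -70,"y": 0,"z": -130,"rx": 0,"ry": 0,"rz": 0},{"x": -70,"y": 0,"z": -130,"rx": 0,"ry": 0,"rz": 0}]}}

```text
t: 13.75
tool_pos: [0.5691, 0.0533, 0.1674]
tool_rot: [[0.002, 1.0, 0.002], [1.0, -0.002, 0.0], [0.0, 0.002, -1.0]]
wrist_force: [0.0, 0.6, -0.1]
width: 0.0737
```

Run:
```python
from h import *
rep()
m=eyes.camera_model('wrist')
i,d=eyes.grab_frame('wrist'); save('w10.png',i); np.save('pics/w10.npy',d)
import pickle; pickle.dump(m,open('pics/w10.pkl','wb'))
```

```text
t 13.75 p [569.1  53.3 167.4] q [-5.9 30.1 93.1  0.  56.7 -5.8] F [ 0.   0.6 -0.1] w 73.7 rv [ 0.0019 -0.0004 -0.0017]
```

View pics/w10.png

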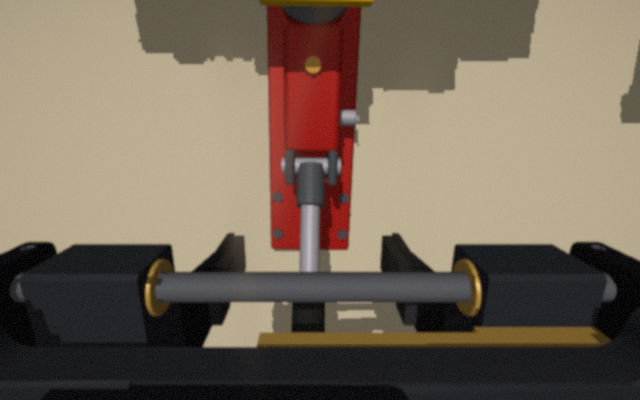

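Run:
```python
from h import *
import pickle
m5=pickle.load(open('pics/w5.pkl','rb')); m=pickle.load(open('pics/w10.pkl','rb'))
for n in ('w5','w10'):
    i=cv2.cvtColor(cv2.imread(f'pics/{n}.png'),cv2.COLOR_BGR2HSV)
    mk=((i[...,0]>15)&(i[...,0]<32)&(i[...,1]>100)&(i[...,2]>120)); mk[:, :295]=0; mk[:,335:]=0; mk[:30]=0; mk[230:]=0
    n_,l,st,c=cv2.connectedComponentsWithStats(mk.astype(np.uint8)); k=1+st[1:,4].argmax(); print(n,c[k],st[k])
    mm=m5 if n=='w5' else m
    print('plug',w(mm,*c[k],z=.062))
print('rear corners', w(m,271,249,z=.008),w(m,349,249,z=.008))
print('lug edge ends',w(m,263,5,z=.098),w(m,372,4,z=.098))
print('clevis',w(m,311,164,z=.055))
```

```text
w5 [310.70351759 156.38190955] [303 149  16  16 199]
plug [ 0.64150952 -0.06754372  0.062     ]
w10 [312.63218391  68.66666667] [306  66  15   8  87]
plug [0.56979544 0.15670821 0.062     ]
rear corners [ 0.52466125 -0.01863703  0.008     ] [ 0.60865074 -0.01889981  0.008     ]
lug edge ends [0.53845717 0.19057939 0.098     ] [0.60731277 0.19101754 0.098     ]
clevis [0.56824278 0.08171173 0.055     ]
```

Call:
{"name": "arm_command", "arguments": {"motion": [{"x": -50,"y": -2,"z": -10,"rx": 0,"ry": 0,"rz": 0},{"x": -99,"y": -3.5,"z": -10,"rx": 0,"ry": 0,"rz": 0},{"x": -99,"y": -3.5,"z": -5,"rx": 0,"ry": 0,"rz": 0},{"x": -99,"y": -3.5,"z": -5,"rx": 0,"ry": 0,"rz": 0},{"x": -99,"y": -3.5,"z": -5,"rx": 0,"ry": 0,"rz": 0}], "hand": 1}}

```text
t: 14.3
tool_pos: [0.5641, -0.0436, 0.1702]
tool_rot: [[-0.001, 1.0, -0.003], [1.0, 0.001, 0.002], [0.002, -0.003, -1.0]]
wrist_force: [1.1, 0.2, -0.3]
width: 0.042
```

Run:
```python
from h import *
rep()
i,d=eyes.grab_frame('wrist'); save('w11.png',i)
i,d=eyes.grab_frame('scene'); cv2.imwrite('pics/s11.png',cv2.resize(i[80:280,250:450,::-1],None,fx=3,fy=3,interpolation=cv2.INTER_CUBIC)); save('s11f.png',i); np.save('pics/s11.npy',d)
```

```text
t 14.3 p [564.1 -43.6 170.2] q [-15.8  29.6  93.6   0.   57.  -15.8] F [ 1.1  0.2 -0.3] w 42.0 rv [-0.0033 -0.0016  0.0012]
```

View pics/w11.png

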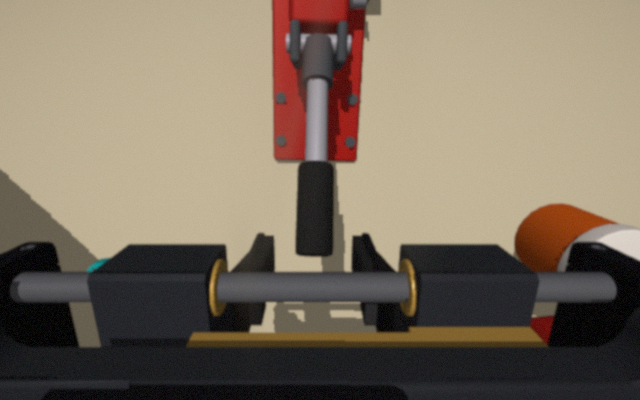

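View pics/s11.png

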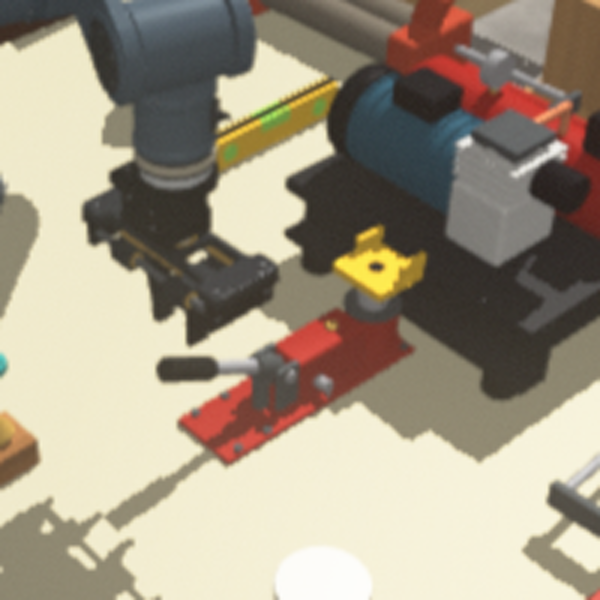

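Run:
```python
from h import *
m=eyes.camera_model('wrist')
for r,z in [(165,.113),(210,.13),(250,.147)]: print(w(m,315.7,r,z=z))
rep()
```

```text
[ 0.56687331 -0.00627125  0.113     ]
[ 0.56686797 -0.0330909   0.13      ]
[ 0.56683635 -0.05380224  0.147     ]
t 14.4 p [564.7 -43.5 170.9] q [-15.7  29.5  93.5   0.   57.  -15.9] F [ 0.7 -0.9  0.4] w 33.8 rv [-0.0017 -0.0008  0.0022]
```

Call:
{"name": "arm_command", "arguments": {"motion": [{"x": 4,"y": 2,"z": 10,"rx": 0,"ry": 0,"rz": 0},{"x": 4,"y": 2,"z": 22,"rx": 0,"ry": 0,"rz": 0},{"x": 4,"y": 2,"z": 34,"rx": 0,"ry": 0,"rz": 0},{"x": 2,"y": 2,"z": 48,"rx": 0,"ry": 0,"rz": 0},{"x": 0,"y": 2,"z": 62,"rx": 0,"ry": 0,"rz": 0},{"x": -2,"y": 2,"z": 76,"rx": 0,"ry": 0,"rz": 0},{"x": -3,"y": 2,"z": 90,"rx": 0,"ry": 0,"rz": 0},{"x": -4,"y": 2,"z": 100,"rx": 0,"ry": 0,"rz": 0},{"x": -4,"y": 2,"z": 108,"rx": 0,"ry": 0,"rz": 0},{"x": -4,"y": 2,"z": 113,"rx": 0,"ry": 0,"rz": 0},{"x": -4,"y": 2,"z": 116,"rx": 0,"ry": 0,"rz": 0}]}}

```text
t: 15.5
tool_pos: [0.5676, -0.0498, 0.0554]
tool_rot: [[-0.0, 1.0, 0.001], [1.0, 0.0, -0.001], [-0.001, 0.001, -1.0]]
wrist_force: [-0.3, -4.7, 5.1]
width: 0.0006
```

Run:
```python
from h import *
rep()
i,d=eyes.grab_frame('wrist'); save('w12.png',i)
i,d=eyes.grab_frame('scene'); cv2.imwrite('pics/s12.png',cv2.resize(i[80:280,250:450,::-1],None,fx=3,fy=3,interpolation=cv2.INTER_CUBIC))
rep()
```

```text
t 15.5 p [567.6 -49.8  55.4] q [-16.2  39.8  97.4  -0.   42.7 -16.2] F [-0.3 -4.7  5.1] w 0.6 rv [0.0008 0.0007 0.0001]
t 15.6 p [567.6 -49.6  55.6] q [-16.2  39.8  97.4  -0.   42.7 -16.2] F [ 1.  -4.9  4.8] w 0.4 rv [ 0.0008  0.0003 -0.0001]
```

View pics/s12.png

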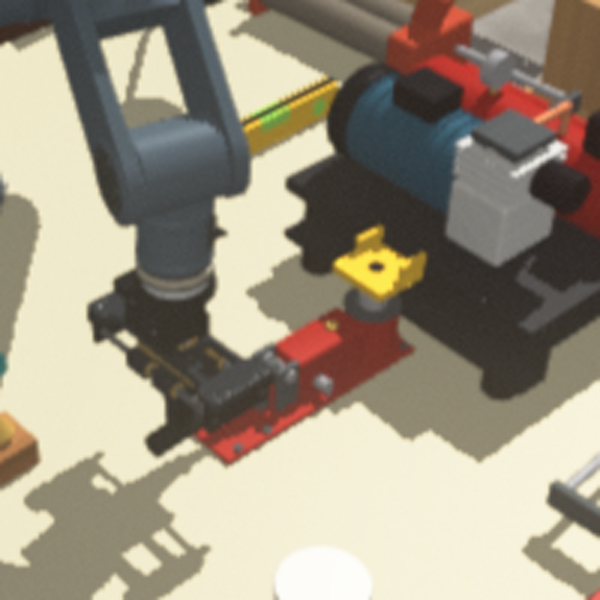

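View pics/w12.png

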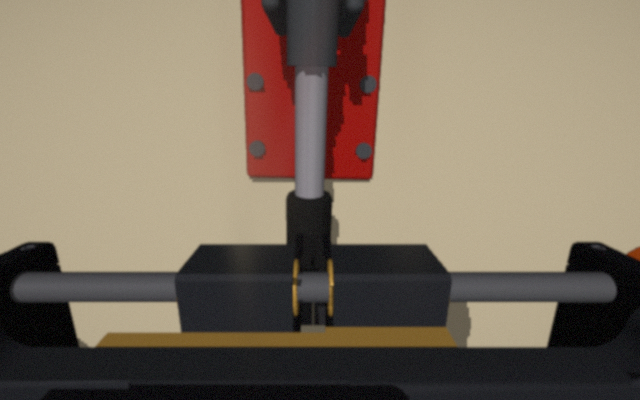

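Call:
{"name": "arm_command", "arguments": {"motion": [{"x": -2,"y": 0,"z": 2,"rx": 0,"ry": 0,"rz": 0},{"x": -2,"y": 0,"z": 4,"rx": 0,"ry": 0,"rz": 0},{"x": -2,"y": 0,"z": 4,"rx": 0,"ry": 0,"rz": 0}]}}

```text
t: 15.9
tool_pos: [0.5675, -0.0502, 0.0525]
tool_rot: [[0.001, 1.0, 0.001], [1.0, -0.001, 0.002], [0.002, 0.001, -1.0]]
wrist_force: [1.2, 1.6, 8.6]
width: 0.0006
```

Run:
```python
from h import *
rep()
```

```text
t 15.9 p [567.5 -50.2  52.5] q [-16.3  40.1  97.5   0.1  42.4 -16.4] F [1.2 1.6 8.6] w 0.6 rv [ 0.0009 -0.0015 -0.0007]
```

Call:
{"name": "arm_command", "arguments": {"motion": [{"x": 0,"y": 0,"z": 2,"rx": 0,"ry": 0,"rz": 0},{"x": 0,"y": 0,"z": 3,"rx": 0,"ry": 0,"rz": 0},{"x": 0,"y": 0,"z": 3,"rx": 0,"ry": 0,"rz": 0}]}}

```text
t: 16.2
tool_pos: [0.5676, -0.0502, 0.0515]
tool_rot: [[0.0, 1.0, 0.002], [1.0, -0.0, 0.001], [0.001, 0.002, -1.0]]
wrist_force: [-3.3, 1.8, 22.1]
width: 0.0006
```

Run:
```python
from h import *
rep()
i,d=eyes.grab_frame('scene'); cv2.imwrite('pics/s13.png',cv2.resize(i[80:280,250:450,::-1],None,fx=3,fy=3,interpolation=cv2.INTER_CUBIC))
```

```text
t 16.2 p [567.6 -50.2  51.5] q [-16.3  40.2  97.5   0.1  42.2 -16.4] F [-3.3  1.8 22.1] w 0.6 rv [ 0.0016 -0.0011 -0.0003]
```

View pics/s13.png

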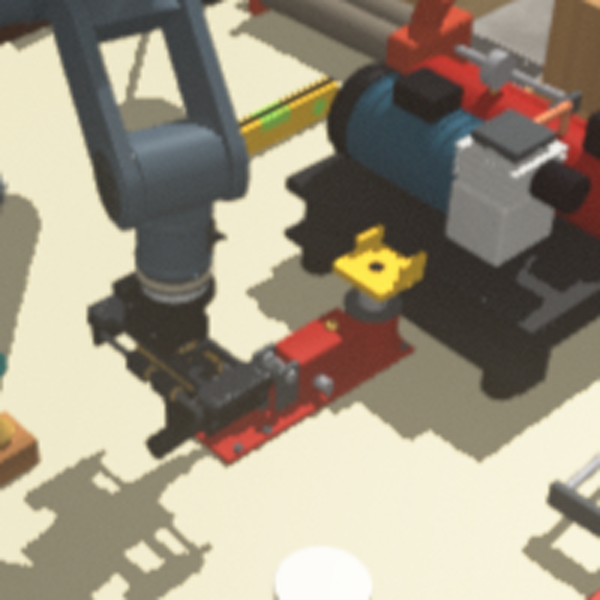

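Call:
{"name": "arm_command", "arguments": {"motion": [{"x": 0,"y": 0,"z": -12,"rx": 0,"ry": 0,"rz": 0},{"x": 3,"y": 0,"z": -28,"rx": 0,"ry": 0,"rz": 0},{"x": 9,"y": 0,"z": -46,"rx": 0,"ry": 0,"rz": 0},{"x": 16,"y": 0,"z": -66,"rx": 0,"ry": 0,"rz": 0},{"x": 23,"y": 0,"z": -90,"rx": 0,"ry": 0,"rz": 0},{"x": 23,"y": 0,"z": -105,"rx": 0,"ry": 0,"rz": 0},{"x": 23,"y": 0,"z": -105,"rx": 0,"ry": 0,"rz": 0},{"x": 23,"y": 0,"z": -105,"rx": 0,"ry": 0,"rz": 0},{"x": 23,"y": 0,"z": -105,"rx": 0,"ry": 0,"rz": 0}]}}

```text
t: 17.15
tool_pos: [0.5659, -0.0279, 0.1522]
tool_rot: [[0.0, 1.0, -0.003], [1.0, -0.0, 0.001], [0.001, -0.003, -1.0]]
wrist_force: [0.5, -0.1, -0.4]
width: 0.0005
```

Run:
```python
from h import *
rep()
m=eyes.camera_model('wrist')
i,d=eyes.grab_frame('wrist'); save('w14.png',i); np.save('pics/w14.npy',d)
i,d=eyes.grab_frame('scene'); cv2.imwrite('pics/s14.png',cv2.resize(i[80:280,250:450,::-1],None,fx=3,fy=3,interpolation=cv2.INTER_CUBIC))
```

```text
t 17.15 p [565.9 -27.9 152.2] q [-14.1  31.1  94.3   0.   54.8 -14.1] F [ 0.5 -0.1 -0.4] w 0.5 rv [-0.0033 -0.0011 -0.0001]
```

View pics/w14.png

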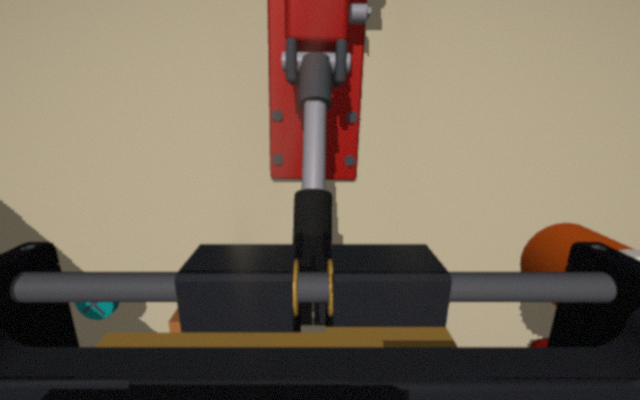

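View pics/s14.png

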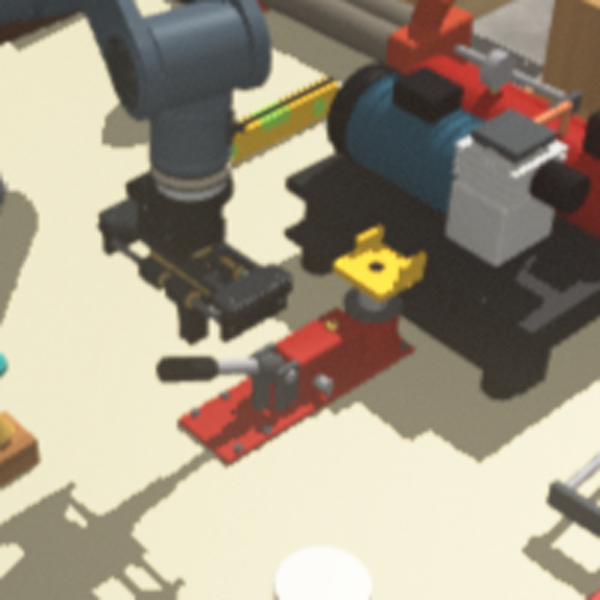

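Call:
{"name": "arm_command", "arguments": {"motion": [{"x": 1,"y": 1,"z": 18,"rx": 0,"ry": 0,"rz": 0},{"x": -4,"y": 1,"z": 30,"rx": 0,"ry": 0,"rz": 0},{"x": -10,"y": 1,"z": 42,"rx": 0,"ry": 0,"rz": 0},{"x": -16,"y": 1,"z": 54,"rx": 0,"ry": 0,"rz": 0},{"x": -19,"y": 1,"z": 66,"rx": 0,"ry": 0,"rz": 0},{"x": -22,"y": 1,"z": 78,"rx": 0,"ry": 0,"rz": 0},{"x": -23,"y": 1,"z": 88,"rx": 0,"ry": 0,"rz": 0},{"x": -23,"y": 1,"z": 96,"rx": 0,"ry": 0,"rz": 0},{"x": -23,"y": 1,"z": 101,"rx": 0,"ry": 0,"rz": 0},{"x": -23,"y": 1,"z": 104,"rx": 0,"ry": 0,"rz": 0},{"x": -23,"y": 1,"z": 104,"rx": 0,"ry": 0,"rz": 0}]}}

```text
t: 18.35
tool_pos: [0.5678, -0.0515, 0.0516]
tool_rot: [[0.0, 1.0, -0.001], [1.0, -0.0, 0.0], [0.0, -0.001, -1.0]]
wrist_force: [-4.2, 1.9, 21.0]
width: 0.0006
```

Run:
```python
from h import *
rep()
```

```text
t 18.35 p [567.8 -51.5  51.6] q [-16.4  40.2  97.4  -0.   42.4 -16.4] F [-4.2  1.9 21. ] w 0.6 rv [-0.0006 -0.0001 -0.    ]
```

Run:
```python
from h import *
i,d=eyes.grab_frame('scene'); save('s15f.png',i); np.save('pics/s15.npy',d); cv2.imwrite('pics/s15.png',cv2.resize(i[80:280,250:450,::-1],None,fx=3,fy=3,interpolation=cv2.INTER_CUBIC))
i,d=eyes.grab_frame('wrist'); save('w15.png',i)
rep()
```

```text
t 18.45 p [567.8 -51.5  51.7] q [-16.4  40.2  97.4  -0.   42.4 -16.4] F [-4.3  2.1 20.4] w 0.3 rv [-0.0003 -0.     -0.    ]
```

View pics/s15.png

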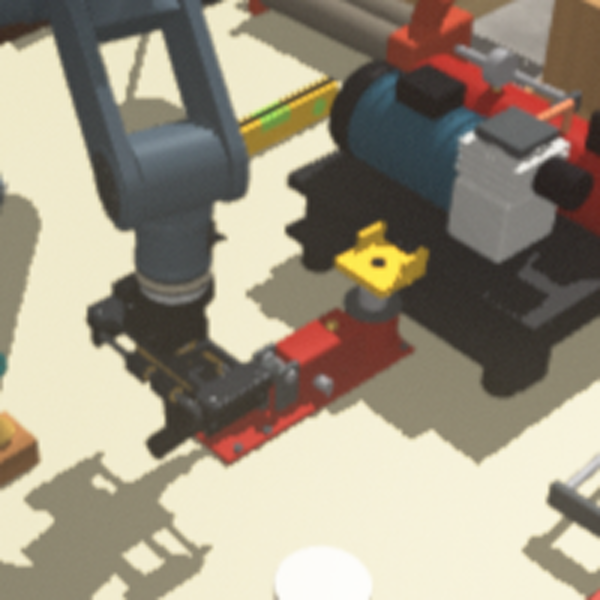

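View pics/w15.png

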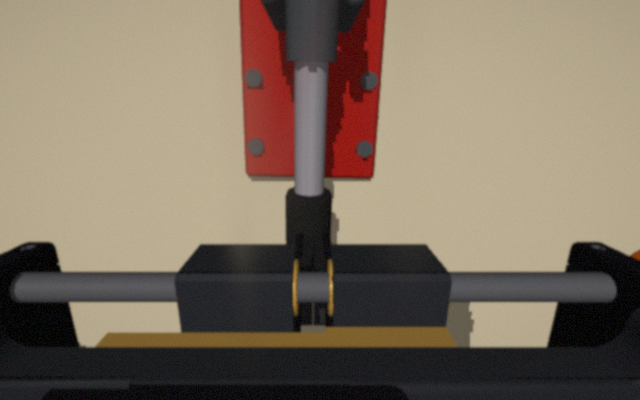

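Call:
{"name": "arm_command", "arguments": {"motion": [{"x": 0,"y": 0,"z": -12,"rx": 0,"ry": 0,"rz": 0},{"x": 3,"y": 0,"z": -28,"rx": 0,"ry": 0,"rz": 0},{"x": 9,"y": -1,"z": -46,"rx": 0,"ry": 0,"rz": 0},{"x": 16,"y": -2,"z": -66,"rx": 0,"ry": 0,"rz": 0},{"x": 23,"y": -2,"z": -90,"rx": 0,"ry": 0,"rz": 0},{"x": 23,"y": -2,"z": -105,"rx": 0,"ry": 0,"rz": 0},{"x": 23,"y": -2,"z": -105,"rx": 0,"ry": 0,"rz": 0},{"x": 23,"y": -2,"z": -105,"rx": 0,"ry": 0,"rz": 0},{"x": 23,"y": -2,"z": -105,"rx": 0,"ry": 0,"rz": 0},{"x": 23,"y": -2,"z": -105,"rx": 0,"ry": 0,"rz": 0}]}}

```text
t: 19.45
tool_pos: [0.5654, -0.0285, 0.1533]
tool_rot: [[0.0, 1.0, -0.003], [1.0, -0.0, 0.001], [0.001, -0.003, -1.0]]
wrist_force: [-0.3, 0.9, 0.2]
width: 0.0004
```

Run:
```python
from h import *
rep()
i,d=eyes.grab_frame('scene'); save('s16f.png',i); cv2.imwrite('pics/s16.png',cv2.resize(i[80:280,250:450,::-1],None,fx=3,fy=3,interpolation=cv2.INTER_CUBIC))
i,d=eyes.grab_frame('wrist'); save('w16.png',i)
```

```text
t 19.45 p [565.4 -28.5 153.3] q [-14.2  31.   94.4  -0.   54.8 -14.2] F [-0.3  0.9  0.2] w 0.4 rv [-0.0025 -0.0005 -0.0004]
```

View pics/s16.png

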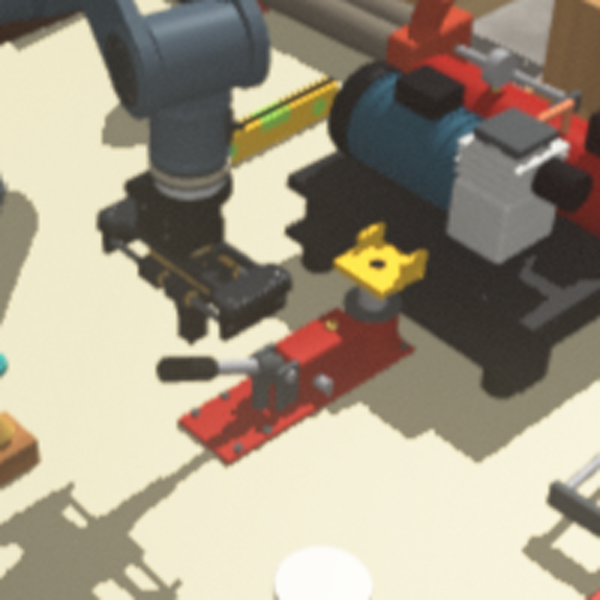

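View pics/w16.png

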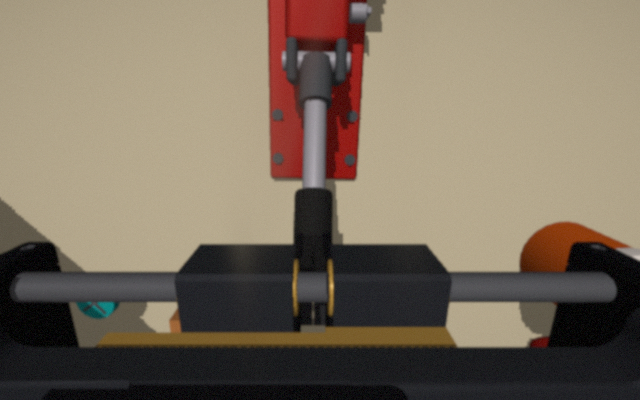

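Call:
{"name": "arm_command", "arguments": {"motion": [{"x": 1,"y": 0,"z": 18,"rx": 0,"ry": 0,"rz": 0},{"x": -4,"y": 0,"z": 30,"rx": 0,"ry": 0,"rz": 0},{"x": -10,"y": 0,"z": 42,"rx": 0,"ry": 0,"rz": 0},{"x": -16,"y": 0,"z": 54,"rx": 0,"ry": 0,"rz": 0},{"x": -19,"y": 0,"z": 66,"rx": 0,"ry": 0,"rz": 0},{"x": -22,"y": 0,"z": 78,"rx": 0,"ry": 0,"rz": 0},{"x": -23,"y": 0,"z": 88,"rx": 0,"ry": 0,"rz": 0},{"x": -23,"y": 0,"z": 96,"rx": 0,"ry": 0,"rz": 0},{"x": -23,"y": 0,"z": 101,"rx": 0,"ry": 0,"rz": 0},{"x": -23,"y": 0,"z": 105,"rx": 0,"ry": 0,"rz": 0},{"x": -23,"y": 0,"z": 105,"rx": 0,"ry": 0,"rz": 0}]}}

```text
t: 20.65
tool_pos: [0.5659, -0.0517, 0.0516]
tool_rot: [[0.0, 1.0, -0.001], [1.0, -0.0, 0.0], [0.0, -0.001, -1.0]]
wrist_force: [-4.9, 0.5, 20.1]
width: 0.0004
```

Run:
```python
from h import *
rep()
i,d=eyes.grab_frame('scene'); save('s17f.png',i); np.save('pics/s17.npy',d); cv2.imwrite('pics/s17.png',cv2.resize(i[80:280,250:450,::-1],None,fx=3,fy=3,interpolation=cv2.INTER_CUBIC))
i,d=eyes.grab_frame('top'); save('t17.png',i); np.save('pics/t17.npy',d)
# lug height from depth
ms=eyes.camera_model('scene')
for f in ('s11','s15','s17'):
    im=cv2.cvtColor(cv2.imread(f'pics/{f}f.png'),cv2.COLOR_BGR2HSV); dd=np.load(f'pics/{f}.npy')
    mk=(im[...,0]>20)&(im[...,0]<35)&(im[...,1]>150)&(im[...,2]>200); mk[:150]=0; mk[195:]=0; mk[:,:355]=0; mk[:,395:]=0
    P=np.array([w(ms,u,v,d=dd[v,u]) for v,u in np.argwhere(mk) if dd[v,u]>0]); print(f,len(P),np.median(P,0),np.percentile(P[:,2],[10,90]))
    # skid near corner deck & front regions
```

```text
t 20.65 p [565.9 -51.7  51.6] q [-16.5  40.1  97.7   0.   42.3 -16.5] F [-4.9  0.5 20.1] w 0.4 rv [-0.0007 -0.0002 -0.0002]
s11 218 [0.57483473 0.21258211 0.10994964] [0.1073136  0.11456788]
s15 224 [0.57354846 0.21663298 0.11453279] [0.11149199 0.12394599]
s17 225 [0.57303325 0.21974829 0.12340515] [0.12041484 0.12875256]
```

View pics/s17.png

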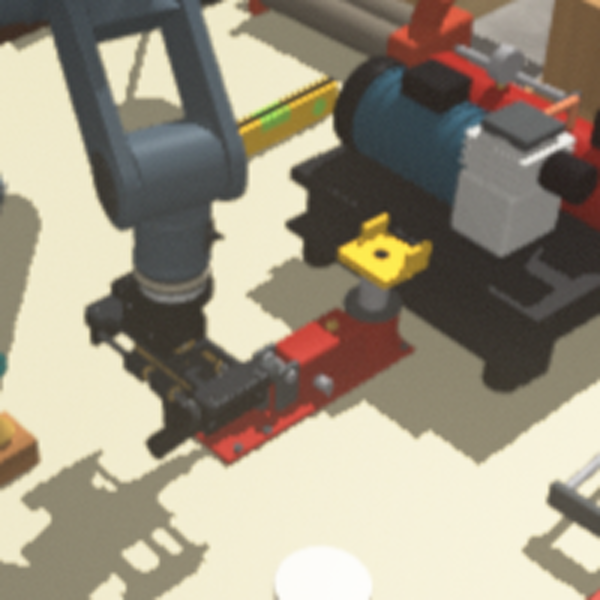

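```bash
python3 - <<'E'
from h import *
ms=eyes.camera_model('scene')
def dot(f):
    im=cv2.imread(f'pics/{f}f.png')[150:195,350:400]; im=cv2.resize(im,None,fx=8,fy=8,interpolation=cv2.INTER_CUBIC)
    hsv=cv2.cvtColor(im,cv2.COLOR_BGR2HSV); mk=((hsv[...,2]<130)).astype(np.uint8)
    n,l,st,c=cv2.connectedComponentsWithStats(mk)
    return [( (c[k]+.5)/8-.5+[350,150],st[k]) for k in range(1,n) if 100<st[k,4]<2500]
for f in ('s11','s15','s17'): print(f,dot(f))
# predictions
X0=np.array([.574,.2195,.110]); E=np.array([.574,.475,0])
for h in (0,5,10,14,19,24):
    a=h/1000/.255; v=X0-E; c,s=np.cos(a),np.sin(a)
    # tip: near side up => rotate so dot rises: y' = y c + z s , z' = -y s + z c
    X=E+[0,v[1]*c+v[2]*s,-v[1]*s+v[2]*c]; print(h,px(ms,X)-px(ms,X0))
for n in ('s11','s17'):
    im=cv2.imread(f'pics/{n}f.png'); cv2.imwrite(f'pics/{n}ft.png',cv2.resize(im[180:215,395:440],None,fx=12,fy=12,interpolation=cv2.INTER_CUBIC))
E
python3 -c "
import cv2,numpy as np
a=cv2.imread('pics/s11ft.png');b=cv2.imread('pics/s17ft.png');c=np.vstack([a,b])
c=np.clip(c.astype(float)*1.8,0,255).astype('uint8')
cv2.imwrite('pics/ft.png',cv2.resize(c,None,fx=.7,fy=.7))"
```

```text
s11 [(array([374.98992826, 168.47557947]), array([188, 142,  32,  19, 453], dtype=int32))]
s15 [(array([375.63940275, 167.05880021]), array([194, 131,  30,  19, 473], dtype=int32))]
s17 [(array([376.59429551, 164.27914589]), array([202, 109,  30,  18, 401], dtype=int32))]
0 [0. 0.]
5 [ 0.5990129 -1.5304321]
10 [ 1.22037954 -3.06722082]
14 [ 1.73341057 -4.30069197]
19 [ 2.39441135 -5.84690211]
24 [ 3.07706543 -7.39720609]
```

View pics/ft.png

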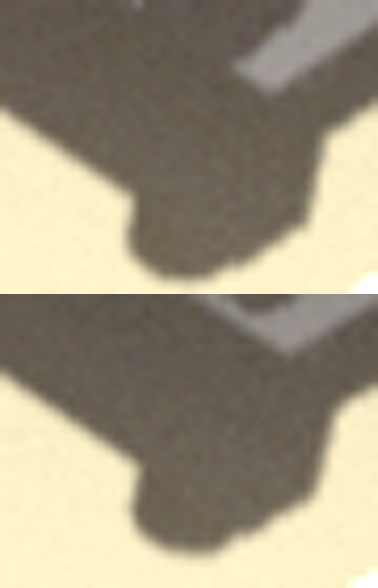

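Call:
{"name": "arm_command", "arguments": {"motion": [{"x": 0,"y": 0,"z": -12,"rx": 0,"ry": 0,"rz": 0},{"x": 3,"y": 0,"z": -28,"rx": 0,"ry": 0,"rz": 0},{"x": 9,"y": 0,"z": -46,"rx": 0,"ry": 0,"rz": 0},{"x": 16,"y": 0,"z": -66,"rx": 0,"ry": 0,"rz": 0},{"x": 23,"y": 0,"z": -90,"rx": 0,"ry": 0,"rz": 0},{"x": 23,"y": 0,"z": -105,"rx": 0,"ry": 0,"rz": 0},{"x": 23,"y": 0,"z": -105,"rx": 0,"ry": 0,"rz": 0},{"x": 23,"y": 0,"z": -105,"rx": 0,"ry": 0,"rz": 0},{"x": 23,"y": 0,"z": -105,"rx": 0,"ry": 0,"rz": 0},{"x": 23,"y": 0,"z": -105,"rx": 0,"ry": 0,"rz": 0}]}}

```text
t: 21.75
tool_pos: [0.5654, -0.0285, 0.1533]
tool_rot: [[0.0, 1.0, -0.003], [1.0, -0.0, 0.001], [0.001, -0.003, -1.0]]
wrist_force: [0.6, -1.0, 0.3]
width: 0.0001
```

Run:
```python
from h import *
rep()
i,d=eyes.grab_frame('scene'); save('s18f.png',i); cv2.imwrite('pics/s18.png',cv2.resize(i[80:280,250:450,::-1],None,fx=3,fy=3,interpolation=cv2.INTER_CUBIC))
i,d=eyes.grab_frame('wrist'); save('w18.png',i)
```

```text
t 21.75 p [565.4 -28.5 153.3] q [-14.2  31.   94.4  -0.   54.8 -14.2] F [ 0.6 -1.   0.3] w 0.1 rv [-0.0025 -0.0006 -0.0004]
```

View pics/s18.png

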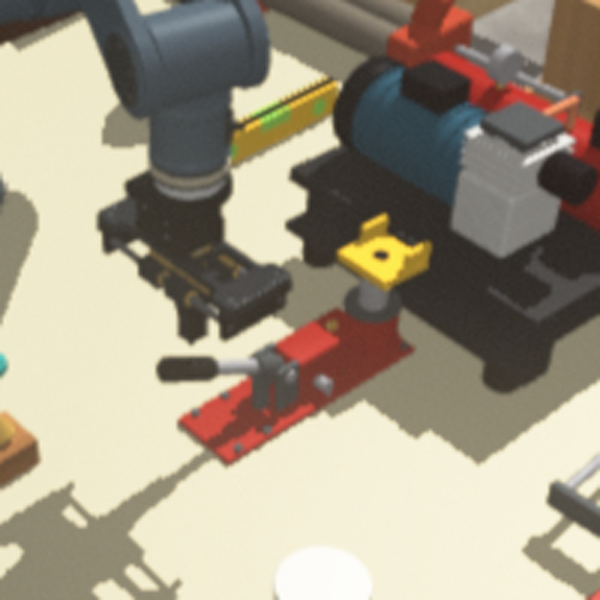

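View pics/w18.png

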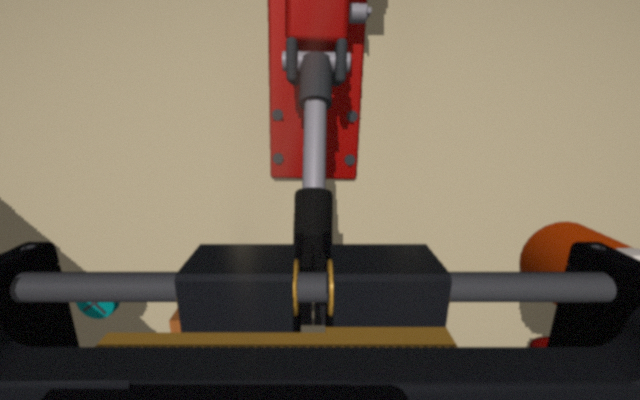

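Call:
{"name": "arm_command", "arguments": {"motion": [{"x": 1,"y": 0,"z": 18,"rx": 0,"ry": 0,"rz": 0},{"x": -4,"y": 0,"z": 30,"rx": 0,"ry": 0,"rz": 0},{"x": -10,"y": 0,"z": 42,"rx": 0,"ry": 0,"rz": 0},{"x": -16,"y": 0,"z": 54,"rx": 0,"ry": 0,"rz": 0},{"x": -19,"y": 0,"z": 66,"rx": 0,"ry": 0,"rz": 0},{"x": -22,"y": 0,"z": 78,"rx": 0,"ry": 0,"rz": 0},{"x": -23,"y": 0,"z": 88,"rx": 0,"ry": 0,"rz": 0},{"x": -23,"y": 0,"z": 96,"rx": 0,"ry": 0,"rz": 0},{"x": -23,"y": 0,"z": 101,"rx": 0,"ry": 0,"rz": 0},{"x": -23,"y": 0,"z": 105,"rx": 0,"ry": 0,"rz": 0},{"x": -23,"y": 0,"z": 105,"rx": 0,"ry": 0,"rz": 0}]}}

```text
t: 22.95
tool_pos: [0.5659, -0.0517, 0.0516]
tool_rot: [[0.0, 1.0, -0.001], [1.0, -0.0, 0.0], [0.0, -0.001, -1.0]]
wrist_force: [-4.7, 2.0, 19.3]
width: 0.0005
```

Run:
```python
from h import *
rep()
i,d=eyes.grab_frame('scene'); save('s19f.png',i); np.save('pics/s19.npy',d); cv2.imwrite('pics/s19.png',cv2.resize(i[80:280,250:450,::-1],None,fx=3,fy=3,interpolation=cv2.INTER_CUBIC))
i,d=eyes.grab_frame('wrist'); save('w19.png',i)
i,d=eyes.grab_frame('top'); save('t19.png',i)
ms=eyes.camera_model('scene')
for f in ('s11','s19'):
    im=cv2.imread(f'pics/{f}f.png')[145:195,350:400]; im=cv2.resize(im,None,fx=8,fy=8,interpolation=cv2.INTER_CUBIC)
    hsv=cv2.cvtColor(im,cv2.COLOR_BGR2HSV); n,l,st,c=cv2.connectedComponentsWithStats((hsv[...,2]<130).astype(np.uint8))
    print(f,[((c[k]+.5)/8-.5+[350,145],st[k,4]) for k in range(1,n) if 100<st[k,4]<2500])
    im=cv2.cvtColor(cv2.imread(f'pics/{f}f.png'),cv2.COLOR_BGR2HSV); dd=np.load(f'pics/{f}.npy')
    mk=(im[...,0]>20)&(im[...,0]<35)&(im[...,1]>150)&(im[...,2]>200); mk[:145]=0; mk[195:]=0; mk[:,:355]=0; mk[:,397:]=0
    P=np.array([w(ms,u,v,d=dd[v,u]) for v,u in np.argwhere(mk) if dd[v,u]>0]); print(f,len(P),np.median(P,0))
rep()
```

```text
t 22.95 p [565.9 -51.7  51.6] q [-16.5  40.1  97.7   0.   42.3 -16.5] F [-4.7  2.  19.3] w 0.5 rv [-0.0007 -0.0003 -0.0003]
s11 [(array([374.98992826, 168.47557947]), np.int32(453))]
s11 218 [0.57483473 0.21258211 0.10994964]
s19 [(array([378.1030649 , 161.23978365]), np.int32(416))]
s19 233 [0.57412935 0.22838474 0.1341326 ]
t 23.1 p [565.9 -51.7  51.7] q [-16.5  40.1  97.7   0.   42.2 -16.5] F [-3.6  1.3 19. ] w 0.6 rv [-0.0003 -0.0001 -0.0003]
```

View pics/s19.png

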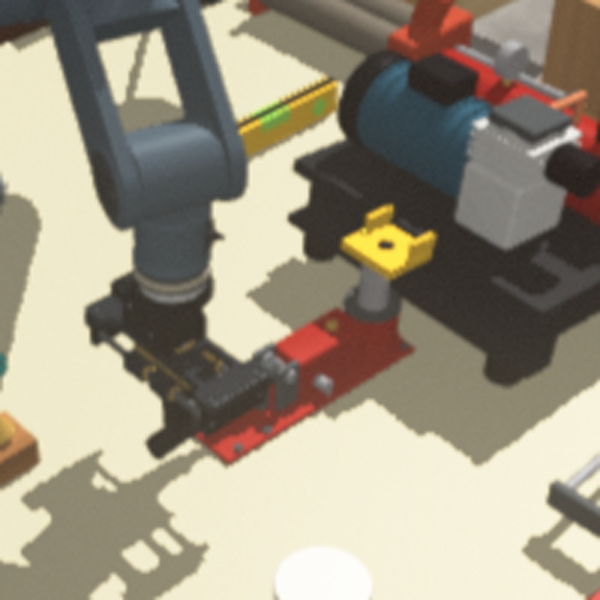

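View pics/t19.png

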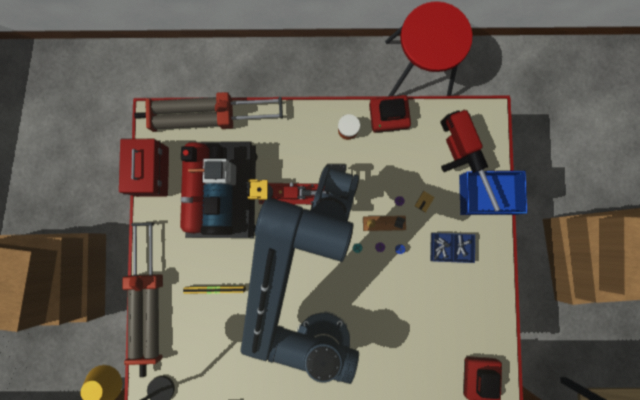

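Run:
```python
from h import *
rep(); print(workorder.job_done()); rep()
```

```text
t 23.1 p [565.9 -51.7  51.7] q [-16.5  40.1  97.7   0.   42.2 -16.5] F [-3.6  1.3 19. ] w 0.6 rv [-0.0003 -0.0001 -0.0003]
the job is handed in; nothing more can be done
None
the job is handed in; nothing more can be done
```

The job is done and handed in at about 23 s. The steel saddle is in the jack's ram, the jack stands under the lug, and the arm is still holding the handle down at its stop.

- **Centring:** before pumping, my measurements put the saddle within about 1 mm of the black dot. I could not see the contact directly because the lug hides it from above.
- **Lift:** I pumped four full strokes and the lug rose about 24 mm. That puts the near feet about 19 mm clear of the bench, worked out from the lug rise rather than measured at the feet.
- **Why four strokes:** three left the feet at only about 10.7 mm, too close to the limit. By the dot and depth readings, the first two strokes together lifted the lug only about 5 mm, where I expected about 10 mm. I did not find out why, and later strokes gained about the normal amount.
- **Handle:** it ended at the same height as on every earlier stroke, with about 19 N pressing down. There was also a steady sideways force of 4–5 N on the tool.
- **Surroundings:** the scene and top pictures show the jack's base unmoved during pumping. The compressor only tipped, and nothing else appears to have been disturbed.

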